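Pack up the printing stamps and stack the boxes

TASK

Pack up the craft table: put every stamp that is lying out into the one box that stands open, close that box with the loose lid, and stack all three boxes, lids on, on the box in the carrying tray, in any order, each with its four feet down in the corner recesses of the lid below. Keep the boxes upright and leave the tape, scissors and glue where they are.

Things in the scene. Friction and masses are not known exactly. Their poses are not given: they have to be found in the camera images.
- base_center (a point): bottom box of the stack, sized like box1, lid on; heavy, never moves. It stands on the 6 mm floor of a plywood tray (256 x 106 mm, rim 18 mm high) at the left or right end of the row. Point: its centre, 26.5 mm above its foot tips; x along its length, z up. Its lid's top lies 67 mm and the floors of the four corner recesses 61 mm above its foot tips; recesses as on lid1
- box1_center (a point): plastic box, 216 (x) x 66 (y) x 53 mm high without lid, on four corner feet (7 mm high, tapering from 14 to 9 mm wide, at x +-94, y +-19 mm). Point: its centre, 26.5 mm above the foot tips; x along its length, z up. Walls 5 mm; inside 206 x 56 mm, open top, floor 10 mm above the foot tips. 0.15 to 0.3 kg. Stands upright, length roughly along world x, lidded unless its lid is absent
- box2_center (a point): box exactly like box1, same point and axes. Seated with its feet in the recesses, a box's centre lies 61 mm above the centre of the box below; if it lies 67 mm above, its feet stand on top of the lid instead. Either way round is right
- box3_center (a point): box exactly like box1, same point and axes
- lid1_center (a point): lid lying home on box1, or absent (None from the start) if box1 is the open one. 212 (x) x 62 (y) mm, 2 mm inside the box's outline all round; 14 mm slab, under it a tapered lip 5 mm deep that drops into the box's mouth with 1.5 mm play. In its top four recesses 18 mm square, 6 mm deep, at x +-94, y +-19 mm. Point: its centre, 9.5 mm above the lip's lower edge; z up. 0.09 kg, not latched
- lid2_center (a point): lid lying home on box2, or absent (None from the start) if box2 is the open one; like lid1. Exactly one of lid1, lid2, lid3 is absent. A lid that is home has its centre 31 mm above its box's centre
- lid3_center (a point): lid lying home on box3, or absent (None from the start) if box3 is the open one; like lid1
- lid4_center (a point): the loose lid, like lid1 (same point and axes), always there: lies right way up on the table at the end of the row away from the tray, its slab 5 to 19 mm above the table. It fits any box, either way round
- stamp1_center (a point): wooden printing stamp: flat block 60 (x) x 46 (y) x 14 mm, on it a grip rib 16 mm thick (x), 40 mm long (y), 20 mm high. Point: its centre, 17 mm above its underside; z up. 0.05 kg. Lies rib up between robot and boxes. Three fit in a box, one behind the other, 60 mm sides along the box's length. Two or three stamps are there; an absent one is None from the start
- stamp2_center (a point): stamp like stamp1, or absent; same point and axes
- stamp3_center (a point): stamp like stamp1, or absent; same point and axes
- tape: a roll of tape lying flat, 68 mm across, 19 mm high, close in front of the robot; origin at the centre of its underside; leave it alone
- scissors: a pair of scissors lying flat, 150 x 50 mm, behind the boxes; origin under its middle; leave it alone
- glue: a white glue bottle standing upright, 48 mm across, 125 mm high, behind the boxes; origin at the centre of its underside; leave it alone
Not all that is in view belongs to the job. Leave any pink look-alike of the part that bears box1_center alone.

How it is judged:
By the outcome, as a careful person would: the job done as asked, in the order asked, and still so for the second after the job is handed in, with the robot touching nothing.
Of lid1, lid2, lid3 only 2 to 2 are there at a start; the rules pass over those that are not, and their reading is None.
Of stamp1, stamp2, stamp3 only 2 to 3 are there at a start; the rules pass over those that are not, and their reading is None.
At some moment in a run one of stamp1, stamp2, stamp3 may be knocked a few centimetres aside while the robot is not near it.
It also fails if it takes over 208 s, if anything falls off the work surface, if the arm or the gripper's body presses on something with over 40 N, if the wrist force passes 120 N, or if a joint passes its speed limit or range.

ROBOT

A 6-joint arm with a two-finger parallel gripper is mounted at the origin on the work surface. World frame = base frame: x ahead of the robot, y to its left, z up, the work surface at z = 0. Lengths are in m, angles in rad, forces in N, time in s.
With the tool pointing down it reaches from about 0.375 to 0.9 m from the base axis. Payload 3.1 kg.
Tool frame: the origin (TCP) lies on the centre line of the jaws, within the pads' length; the fingertips stand 11 mm ahead of it and the grasp point (between the pads) lies 8 mm behind it; x points along the fingers, y is the direction in which the jaws open and shut, and the axes are right-handed (so a half turn about x gives the same grasp; the last joint's range is limited). The gripper opens to 87 mm and grips with 3 to 60 N. Pads are 19 mm wide; open, the fingers measure 117 mm over their backs; the gripper's body (75 mm by 190 mm) begins 51 mm behind the grasp point.
Start: joints at [0.994, 0.527, 1.433, -0, 1.181, -0.178], TCP at [0.243, 0.576, 0.234] pointing down, gripper open.
Joint ranges: [-3.08, 3.08], [-0.75, 2.2], [0.22, 2.44], [-1.43, 4.57], [0, 2.65], [-2.85, 2.85]. Speed limits (rad/s): [2.79, 2.79, 3.14, 3.14, 3.14, 3.14].

INTERFACE

Orientations are given as a unit quaternion [x, y, z, w].
In Python, from rig import robot, camera, camera_info gives the robot as it stands.
- The arm moves only by the shell command python3 -m inch 'ROWS' [FORCE]. ROWS is JSON, a list that holds one entry, the list of rows, each a list of 5 numbers: the shift along the tool's x, y, z in cm, then the turn about the tool's x in rad, then the opening, from 0 (shut) to 1 (fully open). A call has 1 to 8 rows; each row shifts and turns the pose as measured when the row begins, along the tool's axes as they then stand; what a row does not reach is not made up. A row lasts 1/12 s, in which the tool goes at most 41.7 mm and 7.16 degrees, less where a joint would pass 70% of its speed; a pose out of reach is approached as far as the arm can. A call with a gripper value outside its range is refused whole. The fingers move at their own pace and stop on an object; FORCE is the grip in N (left out, the last holds). Time passes only in rows, so rows that do not move let the fingers close. It gives the time, the measured TCP pose, the force and the opening at its end, in the units of the state.
- robot.get_obs(): the state, without advancing time (a new reading comes with each control period).
- camera(name): name is "side" or "top" or "wrist"; returns the picture (400x640x3 uint8, red, green, blue); there is no depth.
- camera_info(name): a dict with "camera_matrix" (3x3 intrinsics, pixels), "rvec" (rotation vector, rad) and "tvec" (3), from world to camera coordinates, as OpenCV has them. Camera axes: x right, y down, z forward; pixel columns grow to the right and rows downward; lengths in m; the calibration is good to about 2 mm. A picture is of the moment at which its call begins: read the wrist's pose just before it. camera_info takes no time and is no camera call; for the wrist camera it gives the pose at the moment of the call.
- robot.hand_in(): hands the job in, once; it reports no verdict.
The state is a dict: "time": time; "q": joint angles; "joint_velocities": joint speeds; "joint_torque": joint torques, N m; "position": TCP position; "tool_rot": TCP orientation; "ft_force": force on the tool from outside, world axes, zero at the start; "moment": the same for the moment, N m; "grip_width": finger opening in m.
Only numpy, scipy, OpenCV 4.12 (cv2) and the standard library are available. Lean on these libraries where they do the work, as an engineer would, in place of code of your own. Each camera call takes 0.05 s, during which the arm holds its last target. There are 200 camera calls.

## Working session

There is one attempt and no reset: what is moved stays moved. The work goes in short steps, Python scripts to look and compute and a shell command to move; the robot and the scene stay as the last step left them, time stands still between calls to the robot, and variables do not carry over. Pictures are saved under pics/ and viewed, about 12 in all and at most 16, crops included, and the job is handed in when it is done.

```bash
ls; mkdir -p pics; python3 - <<'E'
from rig import robot,camera,camera_info
import cv2
for n in ("top","side"):
    cv2.imwrite(f"pics/{n}0.png",camera(n)[:,:,::-1]); i=camera_info(n); print(n,{k:v.round(3).tolist() for k,v in i.items()} )
o=robot.get_obs(); print(o)
E
```

```text
pics
top {'camera_matrix': [[414.554, 0.0, 325.904], [0.0, 414.554, 198.671], [0.0, 0.0, 1.0]], 'rvec': [2.206, -2.16, 0.112], 'tvec': [-0.026, 0.528, 1.053]}
side {'camera_matrix': [[478.094, 0.0, 313.048], [0.0, 478.094, 189.036], [0.0, 0.0, 1.0]], 'rvec': [2.166, -0.528, 0.243], 'tvec': [-0.447, 0.212, 1.268]}
{'time': 0.1, 'q': array([ 9.93494006e-01,  5.28374535e-01,  1.43376149e+00,  1.09539925e-05,
        1.18140791e+00, -1.78455963e-01]), 'joint_velocities': array([ 6.10836263e-04, -2.89175562e-03, -4.37527909e-03,  4.62311471e-04,
       -2.87048659e-04,  8.16329193e-06]), 'joint_torque': array([ 9.72477847e-05, -4.40983415e+01, -1.77150017e+01,  6.34853239e-02,
        5.33653074e-02, -4.05621768e-05]), 'position': array([0.24231569, 0.57542762, 0.23267268]), 'tool_rot': array([ 0.13944215,  0.69334988, -0.14072193,  0.69283416]), 'ft_force': array([0.35945904, 0.40118586, 0.40001648]), 'moment': array([-0.05246271, -0.01495053, -0.03550782]), 'grip_width': 0.08717366349841013}
```

View pics/top0.png

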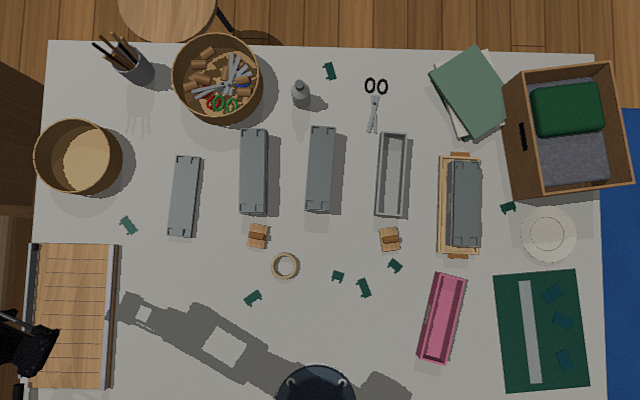

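View pics/side0.png

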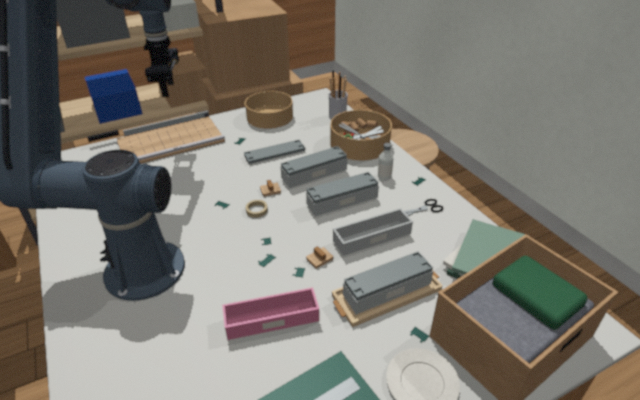

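The top view shows the loose lid at (185,196), lidded boxes at (253,171) and (320,169), the open box at (391,174) and the base in its tray at (463,205). Stamps are at (258,236) and (390,238). The pink look-alike is at (441,318), the tape at (285,265), the scissors at (375,100) and the glue at (300,94). The side view agrees with this.

```bash
cat > h.py <<'E'
from rig import robot,camera,camera_info
import numpy as np, cv2
from scipy.spatial.transform import Rotation as R
def ray(info,px):
    K=info["camera_matrix"]; Rm=cv2.Rodrigues(np.array(info["rvec"]))[0]; t=np.array(info["tvec"]).ravel()
    d=Rm.T@np.linalg.solve(K,[px[0],px[1],1.]); return -Rm.T@t,d
def onz(info,px,z):
    o,d=ray(info,px); return o+d*(z-o[2])/d[2]
def tri(i1,p1,i2,p2):
    o1,d1=ray(i1,p1);o2,d2=ray(i2,p2)
    s=np.linalg.lstsq(np.c_[d1,-d2],o2-o1,rcond=None)[0]; a=o1+d1*s[0];b=o2+d2*s[1]; return (a+b)/2,np.linalg.norm(a-b)
def proj(info,P):
    return cv2.projectPoints(np.array([P],float),np.array(info["rvec"]),np.array(info["tvec"]),np.array(info["camera_matrix"]),None)[0].ravel()
def state():
    o=robot.get_obs(); x=R.from_quat(o["tool_rot"]).as_matrix()
    print("t %.2f"%o["time"],"pos",o["position"].round(4),"jaw y",x[:,1].round(3),"finger x",x[:,0].round(3),"w",round(o["grip_width"],4),"F",o["ft_force"].round(1),"q",o["q"].round(2)); return o,x
def plan(target,yaw=None):
    "cm along tool axes to target; turn about tool x so jaw axis is at yaw (mod pi)"
    o,x=state(); d=x.T@(np.array(target)-o["position"])*100
    s=""
    if yaw is not None:
        cur=np.arctan2(x[1,1],x[0,1]); dy=(yaw-cur+np.pi/2)%np.pi-np.pi/2
        s=" turn %.3f"%(-dy if x[2,0]<0 else dy)
    print("target",np.round(target,4),"rows total cm",d.round(2),s)
def rects(img,mask,amin):
    cs,_=cv2.findContours(mask.astype(np.uint8),cv2.RETR_EXTERNAL,cv2.CHAIN_APPROX_NONE)
    return [(c,cv2.minAreaRect(c)) for c in cs if cv2.contourArea(c)>amin]
E
python3 - <<'E'
from h import *
im=cv2.imread("pics/top0.png"); hsv=cv2.cvtColor(im,cv2.COLOR_BGR2HSV); i=camera_info("top")
for p in [(180,200),(250,170),(320,170),(390,150),(466,205),(215,200),(258,228),(100,220),(225,130)]: print(p,im[p[1],p[0]],hsv[p[1],p[0]])
m=(hsv[...,2]>85)&(hsv[...,2]<150)&(hsv[...,0]>80)&(hsv[...,1]>15)
for c,r in rects(im,m,200):
    (u,v),wh,a=r
    box=cv2.boxPoints(r); P=np.array([onz(i,b,0.067) for b in box]); e=P[1]-P[0]; f=P[2]-P[1]; L=e if np.linalg.norm(e)>np.linalg.norm(f) else f
    L=L*np.sign(L[0]); print("top",np.round((u,v)),"c@67",P.mean(0).round(4),"size",np.linalg.norm(e).round(3),np.linalg.norm(f).round(3),"yaw",np.arctan2(L[1],L[0]).round(3))
m=(hsv[...,0]>5)&(hsv[...,0]<22)&(hsv[...,1]>80)
for c,r in rects(im,m,100):
    if 240<r[0][0]<410 and 215<r[0][1]<250: print("stamp",r,onz(i,r[0],.014).round(4))
E
```

```text
(180, 200) [125 126 120] [ 85  12 126]
(250, 170) [113 113 109] [ 90   9 113]
(320, 170) [101 103  99] [ 75  10 103]
(390, 150) [130 131 131] [ 30   2 131]
(466, 205) [96 98 92] [80 16 98]
(215, 200) [145 150 153] [ 19  13 153]
(258, 228) [ 82 113 143] [ 15 109 143]
(100, 220) [148 153 154] [ 25  10 154]
(225, 130) [142 147 148] [ 25  10 148]
top [451. 320.] c@67 [ 0.2346 -0.326   0.067 ] size 0.209 0.023 yaw -0.255
top [433. 316.] c@67 [ 0.2432 -0.2828  0.067 ] size 0.203 0.011 yaw -0.238
top [427. 315.] c@67 [ 0.2465 -0.2685  0.067 ] size 0.215 0.021 yaw -0.266
top [466. 203.] c@67 [ 0.5223 -0.3657  0.067 ] size 0.212 0.06 yaw -0.028
top [573. 160.] c@67 [ 0.6371 -0.6399  0.067 ] size 0.172 0.112 yaw -1.365
top [619. 254.] c@67 [ 0.4147 -0.7476  0.067 ] size 0.104 0.722 yaw -0.047
stamp ((389.1387023925781, 238.90171813964844), (23.112693786621094, 17.638633728027344), 81.25383758544922) [ 0.4278 -0.1822  0.014 ]
stamp ((257.2603759765625, 235.611328125), (17.445981979370117, 22.728919982910156), 10.619654655456543) [0.4294 0.1606 0.014 ]
```

```bash
python3 - <<'E'
from h import *
i=camera_info("top"); si=camera_info("side")
im=cv2.imread("pics/top0.png").astype(int)
m=(im[...,2]-im[...,0]<=2)&(im.max(2)>75)&(im.max(2)<140)&(im.max(2)-im.min(2)<14)
m=cv2.morphologyEx(m.astype(np.uint8),cv2.MORPH_OPEN,np.ones((3,3)))
cv2.imwrite("pics/m.png",m*255)
def P4(r,z):
    P=np.array([onz(i,b,z) for b in cv2.boxPoints(r)]); e=P[1]-P[0]; f=P[2]-P[1]; L=max(e,f,key=np.linalg.norm); L=L*np.sign(L[0])
    return P.mean(0).round(4),np.linalg.norm(e).round(3),np.linalg.norm(f).round(3),"yaw",np.arctan2(L[1],L[0]).round(3)
for c,r in rects(im,m,150):
    if 100<r[0][1]<270 and r[0][0]<500: print(np.round(r[0]),*P4(r,.067),"@19",onz(i,r[0],.019).round(4))
hs=cv2.cvtColor(cv2.imread("pics/top0.png"),cv2.COLOR_BGR2HSV)
for c,r in rects(im,(hs[...,0]>5)&(hs[...,0]<22)&(hs[...,1]>80),100):
    if 240<r[0][0]<410 and 215<r[0][1]<250: print("stamp",*P4(r,.014))
state()
w=camera_info("wrist"); print(w)
E
```

```text
[386. 202.] [ 0.5185 -0.1661  0.067 ] 0.048 0.053 yaw 0.005 @19 [ 0.5224 -0.1738  0.019 ]
[466. 203.] [ 0.5221 -0.3656  0.067 ] 0.212 0.062 yaw -0.029 @19 [ 0.5253 -0.3825  0.019 ]
[183. 196.] [0.5253 0.341  0.067 ] 0.203 0.061 yaw -0.061 @19 [0.5286 0.357  0.019 ]
[251. 170.] [0.5924 0.1728 0.067 ] 0.063 0.215 yaw 0.033 @19 [0.5987 0.1808 0.019 ]
[320. 168.] [0.6029 0.0024 0.067 ] 0.214 0.065 yaw -0.052 @19 [0.6098 0.0026 0.019 ]
stamp [ 0.4279 -0.1822  0.014 ] 0.046 0.06 yaw 0.159
stamp [0.4295 0.1606 0.014 ] 0.059 0.045 yaw -0.149
t 0.10 pos [0.2423 0.5754 0.2327] jaw y [ 0.388  0.922 -0.002] finger x [-0.001 -0.002 -1.   ] w 0.0872 F [0.4 0.4 0.4] q [ 0.99  0.53  1.43  0.    1.18 -0.18]
{'camera_matrix': array([[286.71668431,   0.        , 316.20968373],
       [  0.        , 286.71668431, 199.09638948],
       [  0.        ,   0.        ,   1.        ]]), 'rvec': array([-2.39687059, -1.59279334, -0.24032964]), 'tvec': array([-0.62414661, -0.03678171,  0.39250168])}
```

```bash
python3 - <<'E'
import cv2,numpy as np
a=cv2.imread("pics/top0.png"); cv2.imwrite("pics/crop1.png",cv2.resize(a[115:270,160:490],None,fx=2.4,fy=2.4,interpolation=cv2.INTER_CUBIC))
E
```

```text
(no output)
```

View pics/crop1.png

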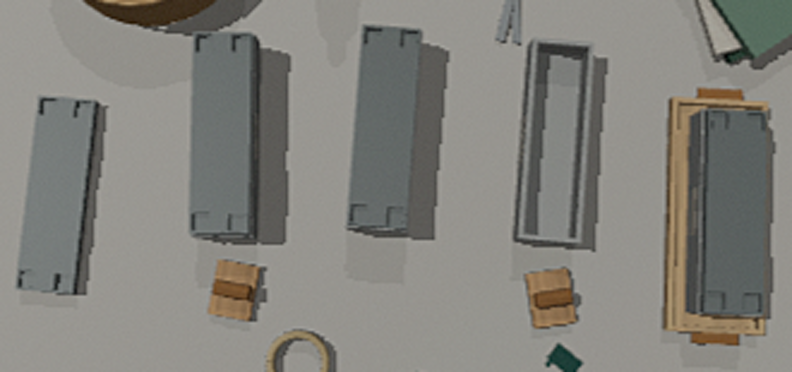

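The open box is the gray one at crop (553,140), pixel (391,174). It is empty, the right size and in the row. The pink box at (441,318) is the decoy. I'll start with the stamp on the left.

```bash
python3 - <<'E'
from h import *
plan([0.43,0.16,0.22],-0.149)
w=camera_info("wrist"); o,d=ray(w,(320,200)); st=robot.get_obs(); X=R.from_quat(st["tool_rot"]).as_matrix()
print("cam in tool",(X.T@(o-st["position"])).round(4),"axis",(X.T@d).round(3))
E
```

```text
t 0.10 pos [0.2423 0.5754 0.2327] jaw y [ 0.388  0.922 -0.002] finger x [-0.001 -0.002 -1.   ] w 0.0872 F [0.4 0.4 0.4] q [ 0.99  0.53  1.43  0.    1.18 -0.18]
target [0.43 0.16 0.22] rows total cm [  1.31 -30.99  33.43]  turn 1.321
cam in tool [-0.1513  0.0004 -0.0824] axis [0.953 0.013 0.302]
```

```bash
python3 -m inch '[[[0.1,-2.58,2.79,0,1],[0.1,-2.58,2.79,0,1],[0.1,-2.58,2.79,0,1],[0.1,-2.58,2.79,0,1],[0.1,-2.58,2.79,0,1],[0.1,-2.58,2.79,0,1],[0.1,-2.58,2.79,0,1],[0.1,-2.58,2.79,0,1]]]' 10
python3 -m inch '[[[0.1,-2.58,2.79,0,1],[0.1,-2.58,2.79,0,1],[0.1,-2.58,2.79,0,1],[0.1,-2.58,2.79,0,1],[0,0,0,0.12,1],[0,0,0,0.12,1],[0,0,0,0.12,1],[0,0,0,0.12,1]]]'
python3 -m inch '[[[0,0,0,0.12,1],[0,0,0,0.12,1],[0,0,0,0.12,1],[0,0,0,0.12,1],[0,0,0,0.12,1],[0,0,0,0.12,1],[0,0,0,0.12,1],[0,0,0,0,1]]]'
python3 - <<'E'
from h import *
plan([0.43,0.16,0.22],-0.149)
im=camera("wrist"); cv2.imwrite("pics/w1.png",im[:,:,::-1])
E
```

```text
time: 0.77
position: [0.3684, 0.2952, 0.2206]
tool_rot: [0.135, 0.695, -0.135, 0.693]
ft_force: [0.6, -0.8, -0.3]
grip_width: 0.0875
time: 1.43
position: [0.4386, 0.1406, 0.2144]
tool_rot: [0.302, 0.64, -0.304, 0.638]
ft_force: [0.5, 0.4, 0.3]
grip_width: 0.0872
time: 2.1
position: [0.4366, 0.1392, 0.2122]
tool_rot: [-0.542, -0.452, 0.548, -0.448]
ft_force: [0.5, 0.7, -0.5]
grip_width: 0.0872
t 2.10 pos [0.4366 0.1392 0.2122] jaw y [ 0.982 -0.189 -0.01 ] finger x [-0.01  -0.002 -1.   ] w 0.0872 F [ 0.5  0.7 -0.5] q [ 0.06  0.34  1.85 -0.    0.96  0.26]
target [0.43 0.16 0.22] rows total cm [-0.77 -1.05 -1.91]  turn -0.041
```

View pics/w1.png

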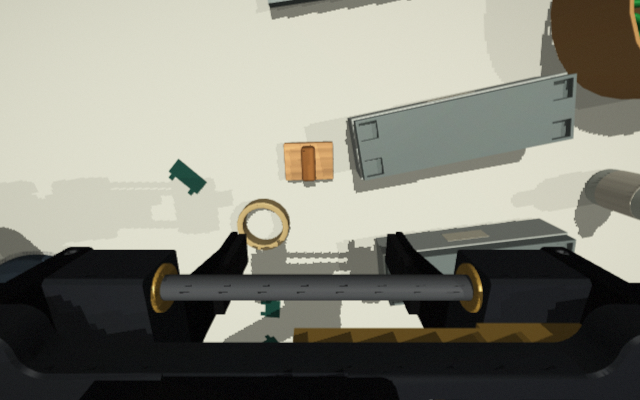

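The wrist view shows the left stamp at (308,161) with its rib upright, the tape at (263,222), and lidded boxes at (462,127) and (480,255). Next I'll measure the rib from the wrist and top views.

```bash
cat >> h.py <<'E'
def ribs(im,area=15):
    "im RGB -> list of (rib centre px, block rect)"
    h=cv2.cvtColor(im,cv2.COLOR_RGB2HSV); w=((h[...,0]>4)&(h[...,0]<20)&(h[...,1]>85)).astype(np.uint8)
    out=[]
    for c,r in rects(im,w,area*8):
        mk=np.zeros_like(w); cv2.drawContours(mk,[c],-1,1,-1); sat=h[...,1].astype(int)
        px=sat[mk>0]; t,_=cv2.threshold(px.astype(np.uint8).reshape(-1,1),0,255,cv2.THRESH_OTSU)
        for cc,rr in rects(im,(mk>0)&(sat>t),area): out.append((rr,r))
    return out
E
python3 - <<'E'
from h import *
top=cv2.imread("pics/top0.png")[:,:,::-1].copy(); w=cv2.imread("pics/w1.png")[:,:,::-1].copy()
it=camera_info("top"); iw=camera_info("wrist")
for rr,r in ribs(top): 
    if 215<r[0][1]<250: print("top",rr,np.round(r[0]))
    if 215<r[0][1]<250 and r[0][0]<300: a=rr[0]
for rr,r in ribs(w): 
    if 270<r[0][0]<350 and r[0][1]<190:
        print("w",rr,r); print(tri(it,a,iw,rr[0])); print(onz(iw,rr[0],.034),onz(iw,r[0],.014))
        P=np.array([onz(iw,b,.034) for b in cv2.boxPoints(rr)]); print(P.round(4))
        P=np.array([onz(iw,b,.014) for b in cv2.boxPoints(r)]); print(P.round(4))
E
```

```text
top ((389.8783874511719, 239.270263671875), (6.740358352661133, 15.124707221984863), 80.53767395019531) [389. 239.]
top ((256.8352966308594, 235.7411651611328), (16.48671531677246, 6.074052810668945), 12.52880859375) [257. 236.]
w ((307.7651672363281, 162.89364624023438), (34.12861251831055, 13.451592445373535), 87.79740142822266) ((308.0, 161.0), (38.0, 48.0), 90.0)
(array([0.42875359, 0.1609992 , 0.01930369]), np.float64(0.0006343753220599265))
[0.42953526 0.16363185 0.034     ] [0.42878502 0.1623851  0.014     ]
[[0.425  0.1841 0.034 ]
 [0.4402 0.1819 0.034 ]
 [0.4342 0.1424 0.034 ]
 [0.4185 0.1447 0.034 ]]
[[0.4048 0.1903 0.014 ]
 [0.4616 0.1797 0.014 ]
 [0.4537 0.1334 0.014 ]
 [0.3946 0.1443 0.014 ]]
```

```bash
python3 -m inch '[[[0,-0.6,-1.1,0,1],[3.5,-0.6,-1.1,0,1],[3.5,0,0,0,1],[3.5,0,0,0,1],[2.5,0,0,0,1],[0,0,0,0,1]]]'
python3 - <<'E'
from h import *
plan([0.429,0.1625,0.027],-0.17)
E
```

```text
time: 2.65
position: [0.4331, 0.1645, 0.0808]
tool_rot: [0.54, 0.456, -0.539, 0.458]
ft_force: [-1.1, 0.2, -0.8]
grip_width: 0.0868
t 2.65 pos [0.4331 0.1645 0.0808] jaw y [ 0.986 -0.165  0.003] finger x [ 0.003 -0.001 -1.   ] w 0.0868 F [-1.1  0.2 -0.8] q [ 0.12  0.59  1.96 -0.    0.59  0.29]
target [0.429  0.1625 0.027 ] rows total cm [ 5.38 -0.39  0.26]  turn 0.005
```

```bash
python3 -m inch '[[[2.0,-0.4,0.26,0,1],[2.0,0,0,0,1],[1.3,0,0,0,1],[0,0,0,0,1]]]'
python3 -m inch '[[[0,0,0,0,0],[0,0,0,0,0],[0,0,0,0,0],[0,0,0,0,0],[0,0,0,0,0],[0,0,0,0,0],[0,0,0,0,0],[0,0,0,0,0]]]' 20
python3 -m inch '[[[-3,0,0,0,0],[-4,0,0,0,0],[-4,0,0,0,0],[0,0,0,0,0]]]'
```

```text
time: 2.98
position: [0.4282, 0.1627, 0.028]
tool_rot: [-0.537, -0.46, 0.537, -0.46]
ft_force: [-0.1, 0.5, -1.0]
grip_width: 0.0871
time: 3.65
position: [0.4342, 0.1634, 0.0343]
tool_rot: [0.54, 0.458, -0.532, 0.464]
ft_force: [0.5, -0.1, 0.4]
grip_width: 0.0419
time: 3.98
position: [0.4311, 0.1629, 0.1445]
tool_rot: [0.537, 0.46, -0.535, 0.462]
ft_force: [1.0, 1.1, 0.6]
grip_width: 0.015
```

```bash
python3 -m inch '[[[0,0,0,0,0],[0,0,0,0,0]]]'
python3 - <<'E'
from h import *
state(); im=camera("wrist"); cv2.imwrite("pics/w2.png",im[:,:,::-1])
for rr,r in ribs(im): print(np.round(rr[0]),np.round(r[0]),np.round(r[1]))
E
```

```text
time: 4.15
position: [0.432, 0.1631, 0.1465]
tool_rot: [0.538, 0.459, -0.534, 0.463]
ft_force: [0.4, 0.6, -0.5]
grip_width: 0.0034
t 4.15 pos [0.432  0.1631 0.1465] jaw y [ 0.989 -0.15   0.008] finger x [ 0.008  0.    -1.   ] w 0.0034 F [ 0.4  0.6 -0.5] q [ 0.12  0.45  1.92 -0.    0.75  0.27]
[312. 198.] [312. 196.] [47. 57.]
[622.  54.] [621.  55.] [110.  35.]
```

View pics/w2.png

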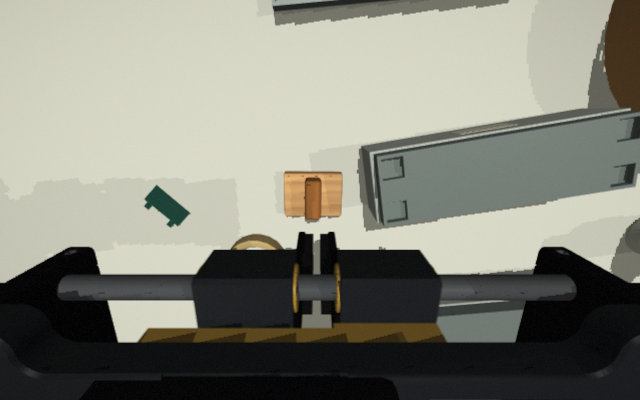

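The grasp missed because I lifted before the fingers had shut. The stamp is untouched at (312,196), so I'll measure it again from this closer view and retry with the fingers part-closed.

```bash
python3 -m inch '[[[0,0,0,0,0.45],[0,0,0,0,0.45],[0,0,0,0,0.45],[0,0,0,0,0.45],[0,0,0,0,0.45],[0,0,0,0,0.45],[0,0,0,0,0.45]]]'
python3 - <<'E'
from h import *
im=camera("wrist"); iw=camera_info("wrist")
for rr,r in ribs(im):
    if r[0][0]<400: print(onz(iw,rr[0],.03),onz(iw,r[0],.014), np.array([onz(iw,b,.014) for b in cv2.boxPoints(r)]).round(4)); P=onz(iw,r[0],.014)
plan([P[0],P[1],.026],-.17)
E
```

```text
time: 4.78
position: [0.4277, 0.1624, 0.1404]
tool_rot: [-0.534, -0.462, 0.538, -0.46]
ft_force: [0.1, 0.4, -0.0]
grip_width: 0.037
[0.42919386 0.16374783 0.03      ] [0.4293231 0.1613361 0.014    ] [[0.4043 0.1906 0.014 ]
 [0.4617 0.182  0.014 ]
 [0.4557 0.1305 0.014 ]
 [0.3951 0.1395 0.014 ]]
t 4.83 pos [0.4277 0.1624 0.1404] jaw y [ 0.989 -0.15  -0.006] finger x [-0.006 -0.002 -1.   ] w 0.0373 F [-0.7 -1.1 -0.5] q [ 0.12  0.46  1.93 -0.    0.75  0.27]
target [0.4293 0.1613 0.026 ] rows total cm [11.44  0.25  0.05]  turn 0.020
```

```bash
python3 -m inch '[[[3,0.2,0,0,0.45],[3,0,0,0,0.45],[3,0,0,0,0.45],[2.2,0,0,0,0.45],[0,0,0,0,0.45]]]'
python3 -m inch '[[[0.2,0,0,0,0.1],[0,0,0,0,0.1],[0,0,0,0,0.1],[0,0,0,0,0.1],[0,0,0,0,0.1]]]' 20
python3 - <<'E'
from h import *
plan([0.5,-0.1,0.2],-0.05)
E
```

```text
time: 5.25
position: [0.4351, 0.1627, 0.0272]
tool_rot: [0.538, 0.459, -0.534, 0.463]
ft_force: [-0.5, -0.0, -0.2]
grip_width: 0.0392
time: 5.67
position: [0.4359, 0.1631, 0.0287]
tool_rot: [0.539, 0.459, -0.534, 0.463]
ft_force: [0.4, 0.2, -1.1]
grip_width: 0.0155
t 5.67 pos [0.4359 0.1631 0.0287] jaw y [ 0.989 -0.15   0.009] finger x [ 0.009  0.    -1.   ] w 0.0155 F [ 0.4  0.2 -1.1] q [ 0.12  0.7   1.98 -0.    0.45  0.27]
target [ 0.5 -0.1  0.2] rows total cm [-17.08  10.43  25.02]  turn -0.100
```

```bash
python3 -m inch '[[[-3,0,0,0,0.1],[-4,0,0,0,0.1],[-4,0,0,0,0.1],[-4,0,0,0,0.1],[-2,0,0,0,0.1],[0,1,2.5,0,0.1],[0,1.5,3.5,0,0.1],[0,1.5,3.5,0,0.1]]]' 20
python3 -m inch '[[[0,1.5,3.5,0,0.1],[0,1.5,3.5,0,0.1],[0,1.5,3.5,0,0.1],[0,1.5,3.5,0,0.1],[0,1.5,3.5,0,0.1],[0,1,1,0,0.1],[0,0,0,0,0.1]]]' 20
python3 - <<'E'
from h import *
i=camera_info("top")
for c in [(554,142),(530,40),(592,43),(580,245),(515,240)]: print(onz(i,(c[0]/2.4+160,c[1]/2.4+115),.053).round(4))
state(); im=camera("wrist"); cv2.imwrite("pics/w3.png",im[:,:,::-1])
E
```

```text
time: 6.33
position: [0.4604, 0.0662, 0.2119]
tool_rot: [0.539, 0.461, -0.528, 0.468]
ft_force: [0.4, 0.2, -0.6]
grip_width: 0.0156
time: 6.92
position: [0.5228, -0.1456, 0.2205]
tool_rot: [0.542, 0.453, -0.527, 0.473]
ft_force: [0.4, 0.5, 0.3]
grip_width: 0.0155
[ 0.5921 -0.1789  0.053 ]
[ 0.7017 -0.1524  0.053 ]
[ 0.7    -0.2189  0.053 ]
[ 0.4835 -0.207   0.053 ]
[ 0.4873 -0.1385  0.053 ]
t 6.92 pos [ 0.5228 -0.1456  0.2205] jaw y [ 0.989 -0.143  0.035] finger x [ 0.034 -0.007 -0.999] w 0.0155 F [0.4 0.5 0.3] q [-0.48  0.42  1.68  0.01  1.01 -0.35]
```

View pics/w3.png

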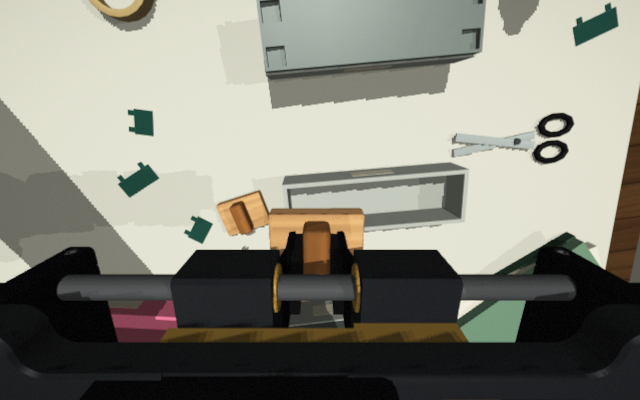

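The stamp is in the jaws, at (317,230). The open box's far rim runs from (285,178) to (467,165). The second stamp, at (244,213), now lies turned, so it was knocked aside as the task warned.

```bash
python3 -m inch '[[[0,0,0,-0.08,0.1],[0,3,0,0,0.1],[0,3,0,0,0.1],[0,3,0,0,0.1],[0,3,0,0,0.1],[0,0.5,3.0,0,0.1],[0,0,0,0,0.1]]]' 20
python3 - <<'E'
from h import *
plan([0.652,-0.1826,0.10],-0.06)
iw=camera_info("wrist"); im=camera("wrist"); cv2.imwrite("pics/w4.png",im[:,:,::-1])
for P in [(0.4873,-.1385,.053),(.7017,-.1524,.053)]: print(proj(iw,P).round(1))
E
```

```text
time: 7.55
position: [0.639, -0.1666, 0.223]
tool_rot: [0.517, 0.484, -0.507, 0.491]
ft_force: [-0.2, -0.0, -0.2]
grip_width: 0.0159
t 7.55 pos [ 0.639  -0.1666  0.223 ] jaw y [ 0.999 -0.048  0.018] finger x [ 0.018  0.003 -1.   ] w 0.0159 F [-0.2 -0.  -0.2] q [-0.43  0.58  1.36  0.01  1.18 -0.38]
target [ 0.652  -0.1826  0.1   ] rows total cm [12.32  1.15  1.59]  turn 0.012
[177.7 167.5]
[367.6 170. ]
```

View pics/w4.png

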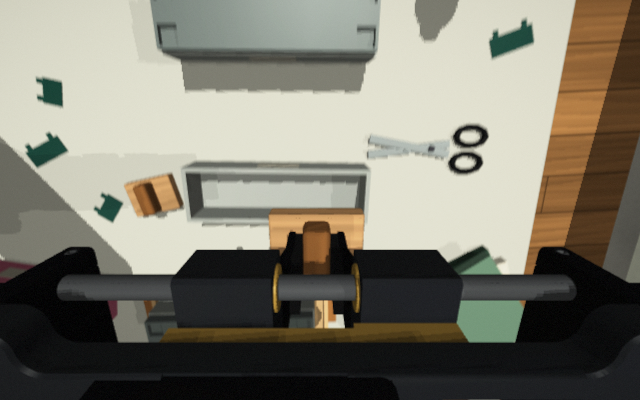

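```bash
python3 - <<'E'
from h import *
iw=camera_info("wrist")
c=[onz(iw,p,.053).round(4) for p in [(183,164),(369,166),(367,221),(187,224)]]; print(c)
a,b=c[0],c[1]; u=(b-a)/np.linalg.norm(b-a); print(np.linalg.norm(b-a),np.arctan2(u[1],u[0])); m=(a+b)/2+0.033*np.array([u[1],-u[0],0]); print("centre from far edge",m, "place",m+.06*u)
E
```

```text
[array([ 0.4931, -0.1305,  0.053 ]), array([ 0.7025, -0.1433,  0.053 ]), array([ 0.7005, -0.2102,  0.053 ]), array([ 0.4847, -0.2025,  0.053 ])]
0.2097908482274668 -0.061051065844091264
centre from far edge [ 0.59578657 -0.16983852  0.053     ] place [ 0.65567478 -0.17349931  0.053     ]
```

```bash
python3 -m inch '[[[0,1.4,1.0,0,0.1],[4,0,0,0,0.1],[4,0,0,0,0.1],[3,0,0,0,0.1],[0,0,0,0,0.1],[0,0,0,0,0.1]]]' 20
python3 - <<'E'
from h import *
plan([0.654,-0.177,0.04],-0.06)
iw=camera_info("wrist"); im=camera("wrist"); cv2.imwrite("pics/w5.png",im[:,:,::-1])
E
```

```text
time: 8.1
position: [0.6495, -0.1602, 0.1142]
tool_rot: [0.517, 0.489, -0.503, 0.49]
ft_force: [-0.2, 0.5, -0.5]
grip_width: 0.0159
t 8.10 pos [ 0.6495 -0.1602  0.1142] jaw y [ 0.999 -0.04   0.014] finger x [ 0.014  0.012 -1.   ] w 0.0159 F [-0.2  0.5 -0.5] q [-0.42  0.72  1.42  0.02  0.99 -0.39]
target [ 0.654 -0.177  0.04 ] rows total cm [7.4  0.42 1.75]  turn 0.020
```

View pics/w5.png

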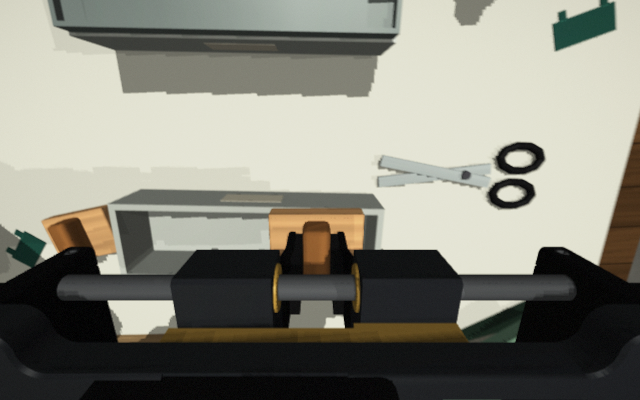

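```bash
python3 - <<'E'
from h import *
iw=camera_info("wrist")
a,b=[onz(iw,p,.053).round(4) for p in [(110,206),(383,208)]]; print(a,b)
u=(b-a)/np.linalg.norm(b-a); print(np.linalg.norm(b-a),np.arctan2(u[1],u[0])); m=(a+b)/2+0.033*np.array([u[1],-u[0],0]); print("centre",m)
print("place");plan([*(m+.06*u)[:2],.04],-.06)
z=state()[0]["position"][2]-.0135
s=[onz(iw,p,z) for p in [(270,210),(364,209)]]; print("stamp far corners",s,"held centre",(s[0]+s[1])/2-[0,.023,0])
E
```

```text
[ 0.4903 -0.1416  0.053 ] [ 0.7027 -0.1524  0.053 ]
0.21267439902348376 -0.050803704058221676
centre [ 0.5948242  -0.17995742  0.053     ]
place
t 8.15 pos [ 0.6487 -0.1598  0.114 ] jaw y [ 0.999 -0.04   0.012] finger x [ 0.013  0.013 -1.   ] w 0.0157 F [-0.5  0.8 -0.7] q [-0.42  0.72  1.42  0.02  0.99 -0.39]
target [ 0.6547 -0.183   0.04  ] rows total cm [7.38 0.6  2.39]  turn 0.020
t 8.15 pos [ 0.6487 -0.1598  0.114 ] jaw y [ 0.999 -0.04   0.012] finger x [ 0.013  0.013 -1.   ] w 0.0157 F [-0.5  0.8 -0.7] q [-0.42  0.72  1.42  0.02  0.99 -0.39]
stamp far corners [array([ 0.62209072, -0.13429287,  0.10052065]), array([ 0.67948354, -0.13611974,  0.10052065])] held centre [ 0.65078713 -0.1582063   0.10052065]
```

```bash
python3 -m inch '[[[0,0.3,1.2,0.02,0.1],[0,0,1.2,0,0.1],[0,0,0,0,0.1],[2.5,0,0,0,0.1],[0,0,0,0,0.1]]]' 20
python3 - <<'E'
from h import *
plan([0.651,-0.184,0.041],-0.06)
E
```

```text
time: 8.57
position: [0.6557, -0.1882, 0.0991]
tool_rot: [0.524, 0.479, -0.507, 0.49]
ft_force: [-0.3, 0.3, -1.0]
grip_width: 0.0161
t 8.57 pos [ 0.6557 -0.1882  0.0991] jaw y [ 0.998 -0.061  0.027] finger x [ 0.028  0.006 -1.   ] w 0.0161 F [-0.3  0.3 -1. ] q [-0.45  0.75  1.4   0.02  0.97 -0.4 ]
target [ 0.651 -0.184  0.041] rows total cm [ 5.79 -0.65 -0.34]  turn -0.002
```

```bash
python3 -m inch '[[[0,-0.5,-0.4,0,0.1],[0,0,0,0,0.1],[1.5,0,0,0,0.1],[0,0,0,0,0.1]]]' 20
python3 - <<'E'
from h import *
plan([0.651,-0.184,0.041],-0.06)
E
```

```text
time: 8.9
position: [0.6534, -0.1859, 0.0888]
tool_rot: [0.525, 0.476, -0.506, 0.492]
ft_force: [-1.1, 0.3, -1.4]
grip_width: 0.0159
t 8.90 pos [ 0.6534 -0.1859  0.0888] jaw y [ 0.997 -0.063  0.035] finger x [ 0.035  0.002 -0.999] w 0.0159 F [-1.1  0.3 -1.4] q [-0.45  0.76  1.42  0.02  0.93 -0.4 ]
target [ 0.651 -0.184  0.041] rows total cm [ 4.77 -0.42 -0.16]  turn -0.003
```

```bash
python3 -m inch '[[[1.6,-0.1,-0.1,0,0.1],[1.6,-0.1,0,0,0.1],[1.2,-0.1,0,0,0.1],[0.3,0,0,0,0.1],[0,0,0,0,0.1]]]' 20
python3 -c "
from h import *
state()"
```

```text
time: 9.32
position: [0.654, -0.1848, 0.0416]
tool_rot: [0.526, 0.475, -0.505, 0.493]
ft_force: [0.6, -0.1, -0.4]
grip_width: 0.016
t 9.32 pos [ 0.654  -0.1848  0.0416] jaw y [ 0.997 -0.063  0.039] finger x [ 0.04   0.    -0.999] w 0.016 F [ 0.6 -0.1 -0.4] q [-0.45  0.82  1.44  0.02  0.84 -0.4 ]
```

```bash
python3 -m inch '[[[0,0,0,0,0.45],[0,0,0,0,0.45],[0,0,0,0,0.45],[0,0,0,0,0.45],[0,0,0,0,0.45],[-1,0,0,0,0.45],[-3,0,0,0,0.45],[-4,0,0,0,0.45]]]'
python3 -m inch '[[[-4,0,0,0,0.45],[-4,0,0,0,0.45],[0,-4,0,0,0.45],[0,-4,0,0,0.45],[0,-4,0,0,0.45],[0,-4,0,0,0.45],[0,-2,0,0,0.45],[0,0,0,0,0.45]]]'
python3 - <<'E'
from h import *
state(); iw=camera_info("wrist"); im=camera("wrist"); cv2.imwrite("pics/w6.png",im[:,:,::-1])
for rr,r in ribs(im):
    P=np.array([onz(iw,b,.014) for b in cv2.boxPoints(r)]); Q=np.array([onz(iw,b,.033) for b in cv2.boxPoints(rr)]); print(np.round(r[0]),P.mean(0).round(4),Q.mean(0).round(4)); print(P[:,:2].round(4).tolist(),Q[:,:2].round(4).tolist())
it=camera_info("top"); im=camera("top"); cv2.imwrite("pics/t2.png",im[:,:,::-1])
for rr,r in ribs(im): 
    if 160<r[0][1]<270 and 230<r[0][0]<460: P=np.array([onz(it,b,.014) for b in cv2.boxPoints(r)]);print("top",np.round(r[0]),P.mean(0).round(4),P[:,:2].round(4).tolist())
E
```

```text
time: 9.98
position: [0.6472, -0.183, 0.1188]
tool_rot: [0.524, 0.479, -0.507, 0.489]
ft_force: [0.4, -1.1, -0.0]
grip_width: 0.039
time: 10.65
position: [0.4685, -0.1754, 0.2144]
tool_rot: [0.528, 0.466, -0.501, 0.504]
ft_force: [-0.0, -0.0, 0.5]
grip_width: 0.0391
t 10.65 pos [ 0.4685 -0.1754  0.2144] jaw y [ 0.996 -0.059  0.065] finger x [ 0.064 -0.013 -0.998] w 0.0391 F [-0.  -0.   0.5] q [-0.6   0.36  1.81  0.03  0.91 -0.56]
[316. 268.] [ 0.474  -0.3078  0.014 ] [ 0.4737 -0.2984  0.033 ]
[[0.4271, -0.312], [0.4287, -0.2946], [0.5203, -0.3034], [0.5199, -0.3212]] [[0.4309, -0.2899], [0.5166, -0.2921], [0.517, -0.3071], [0.4303, -0.3047]]
[274. 185.] [ 0.4279 -0.183   0.014 ] [ 0.4286 -0.1804  0.033 ]
[[0.3955, -0.1634], [0.4537, -0.153], [0.4616, -0.2023], [0.4009, -0.2132]] [[0.4168, -0.1621], [0.4331, -0.1584], [0.4406, -0.1986], [0.4237, -0.2025]]
[452. 176.] [ 0.6578 -0.1895  0.014 ] [ 0.6556 -0.1871  0.033 ]
[[0.6202, -0.1622], [0.6909, -0.1672], [0.697, -0.2173], [0.6232, -0.2115]] [[0.6419, -0.2053], [0.6448, -0.1633], [0.6688, -0.1687], [0.6668, -0.2112]]
top [451. 167.] [ 0.6218 -0.3453  0.014 ] [[0.6003, -0.2693], [0.6994, -0.3629], [0.6428, -0.4214], [0.5446, -0.3276]]
top [320. 199.] [ 0.5494 -0.008   0.014 ] [[1.0493, 0.8763], [1.1004, -0.8711], [0.0358, -0.8212], [0.0123, 0.7841]]
```

View pics/w6.png

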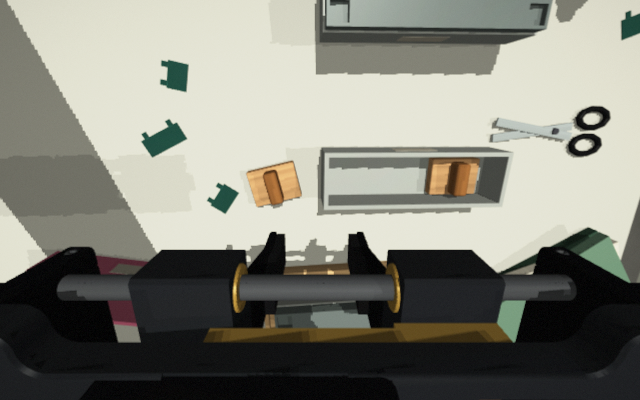

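Stamp 1 lies in the box at (453,177). Stamp 2 is at (274,185), still where the first top view had it, so it was not knocked after all.

```bash
python3 -m inch '[[[0,0,0,-0.12,0.45],[3,-2,0.4,-0.11,0.45],[3.5,-2,0.4,0,0.45],[3.5,0,0,0,0.45],[0,0,0,0,0.45]]]'
python3 - <<'E'
from h import *
plan([0.428,-0.182,0.026],0.17)
E
```

```text
time: 11.17
position: [0.458, -0.2008, 0.1156]
tool_rot: [0.464, 0.51, -0.438, 0.577]
ft_force: [-0.2, 0.8, -0.8]
grip_width: 0.0394
t 11.17 pos [ 0.458  -0.2008  0.1156] jaw y [0.979 0.186 0.087] finger x [ 0.095 -0.032 -0.995] w 0.0394 F [-0.2  0.8 -0.8] q [-0.66  0.53  1.92  0.06  0.6  -0.89]
target [ 0.428 -0.182  0.026] rows total cm [ 8.57 -3.37 -2.84]  turn 0.018
```

Tool tilt is drifting, now about 0.1 rad. I'll test how it reacts before going on.

```bash
S='python3 -c "
from h import *
o=robot.get_obs();x=R.from_quat(o[\"tool_rot\"]).as_matrix();print(o[\"position\"].round(4),x[:,0].round(4),o[\"q\"].round(3))"'
eval $S
python3 -m inch '[[[0,0,0,0,0.45]]]' >/dev/null; eval $S
python3 -m inch '[[[0,0,0,0,0.45],[0,0,0,0,0.45],[0,0,0,0,0.45]]]' >/dev/null; eval $S
python3 -m inch '[[[-1,0,0,0,0.45],[-1,0,0,0,0.45],[-1,0,0,0,0.45],[-1,0,0,0,0.45],[0,0,0,0,0.45],[0,0,0,0,0.45]]]' >/dev/null; eval $S
python3 -m inch '[[[-4,0,0,0,0.45],[0,0,0,0,0.45],[0,0,0,0,0.45]]]' >/dev/null; eval $S
python3 -m inch '[[[0,4,0,0,0.45],[0,0,0,0,0.45],[0,0,0,0,0.45]]]' >/dev/null; eval $S
python3 -m inch '[[[0,0,-4,0,0.45],[0,0,0,0,0.45],[0,0,0,0,0.45]]]' >/dev/null; eval $S
python3 -m inch '[[[0,0,0,0.12,0.45],[0,0,0,0.11,0.45],[0,0,0,0,0.45],[0,0,0,0,0.45]]]' >/dev/null; eval $S
```

```text
File "<string>", line 1
    from h import h.py pics o=robot.get_obs();x=R.from_quat(o["tool_rot"]).as_matrix();print(o["position"].round(4),x[:,0].round(4),o["q"].round(3))
IndentationError: unexpected indent
  File "<string>", line 1
    from h import h.py pics o=robot.get_obs();x=R.from_quat(o["tool_rot"]).as_matrix();print(o["position"].round(4),x[:,0].round(4),o["q"].round(3))
IndentationError: unexpected indent
  File "<string>", line 1
    from h import h.py pics o=robot.get_obs();x=R.from_quat(o["tool_rot"]).as_matrix();print(o["position"].round(4),x[:,0].round(4),o["q"].round(3))
IndentationError: unexpected indent
  File "<string>", line 1
    from h import h.py pics o=robot.get_obs();x=R.from_quat(o["tool_rot"]).as_matrix();print(o["position"].round(4),x[:,0].round(4),o["q"].round(3))
IndentationError: unexpected indent
  File "<string>", line 1
    from h import h.py pics o=robot.get_obs();x=R.from_quat(o["tool_rot"]).as_matrix();print(o["position"].round(4),x[:,0].round(4),o["q"].round(3))
IndentationError: unexpected indent
  File "<string>", line 1
    from h import h.py pics o=robot.get_obs();x=R.from_quat(o["tool_rot"]).as_matrix();print(o["position"].round(4),x[:,0].round(4),o["q"].round(3))
IndentationError: unexpected indent
  File "<string>", line 1
    from h import h.py pics o=robot.get_obs();x=R.from_quat(o["tool_rot"]).as_matrix();print(o["position"].round(4),x[:,0].round(4),o["q"].round(3))
IndentationError: unexpected indent
  File "<string>", line 1
    from h import h.py pics o=robot.get_obs();x=R.from_quat(o["tool_rot"]).as_matrix();print(o["position"].round(4),x[:,0].round(4),o["q"].round(3))
IndentationError: unexpected indent
```

```bash
cat > s.py <<'E'
from h import *
o=robot.get_obs();x=R.from_quat(o["tool_rot"]).as_matrix();print(round(o["time"],2),o["position"].round(4),"fx",x[:,0].round(4),"jaw",x[:,1].round(3),"w",o["grip_width"].round(4),"F",o["ft_force"].round(1))
E
python3 s.py
python3 -m inch '[[[4,0,0,0,0.45],[0,0,0,0,0.45],[0,0,0,0,0.45]]]' >/dev/null; python3 s.py
python3 -m inch '[[[-4,0,0,0,0.45],[0,0,0,0,0.45],[0,0,0,0,0.45]]]' >/dev/null; python3 s.py
python3 -m inch '[[[0,-4,0,0,0.45],[0,0,0,0,0.45],[0,0,0,0,0.45]]]' >/dev/null; python3 s.py
python3 -m inch '[[[0,0,4,0,0.45],[0,0,0,0,0.45],[0,0,0,0,0.45]]]' >/dev/null; python3 s.py
python3 -m inch '[[[0,0,0,0,0.45],[0,0,0,0,0.45],[0,0,0,0,0.45],[0,0,0,0,0.45]]]' >/dev/null; python3 s.py
```

```text
Traceback (most recent call last):
  File "s.py", line 2, in <module>
    o=robot.get_obs();x=R.from_quat(o["tool_rot"]).as_matrix();print(round(o["time"],2),o["position"].round(4),"fx",x[:,0].round(4),"jaw",x[:,1].round(3),"w",o["grip_width"].round(4),"F",o["ft_force"].round(1))
                                                                                                                                                              ^^^^^^^^^^^^^^^^^^^^^
AttributeError: 'float' object has no attribute 'round'
Traceback (most recent call last):
  File "s.py", line 2, in <module>
    o=robot.get_obs();x=R.from_quat(o["tool_rot"]).as_matrix();print(round(o["time"],2),o["position"].round(4),"fx",x[:,0].round(4),"jaw",x[:,1].round(3),"w",o["grip_width"].round(4),"F",o["ft_force"].round(1))
                                                                                                                                                              ^^^^^^^^^^^^^^^^^^^^^
AttributeError: 'float' object has no attribute 'round'
Traceback (most recent call last):
  File "s.py", line 2, in <modu
[... 1301 characters left out ...]
                                                                                                          ^^^^^^^^^^^^^^^^^^^^^
AttributeError: 'float' object has no attribute 'round'
Traceback (most recent call last):
  File "s.py", line 2, in <module>
    o=robot.get_obs();x=R.from_quat(o["tool_rot"]).as_matrix();print(round(o["time"],2),o["position"].round(4),"fx",x[:,0].round(4),"jaw",x[:,1].round(3),"w",o["grip_width"].round(4),"F",o["ft_force"].round(1))
                                                                                                                                                              ^^^^^^^^^^^^^^^^^^^^^
AttributeError: 'float' object has no attribute 'round'
```

```bash
sed -i 's/o\["grip_width"\].round(4)/round(o["grip_width"],4)/' s.py
python3 s.py
python3 -m inch '[[[-4,0,0,0,0.45],[0,0,0,0,0.45],[0,0,0,0,0.45]]]' >/dev/null; python3 s.py
python3 -m inch '[[[4,0,0,0,0.45],[0,0,0,0,0.45],[0,0,0,0,0.45]]]' >/dev/null; python3 s.py
python3 -m inch '[[[0,4,0,0,0.45],[0,0,0,0,0.45],[0,0,0,0,0.45]]]' >/dev/null; python3 s.py
python3 -m inch '[[[0,0,-4,0,0.45],[0,0,0,0,0.45],[0,0,0,0,0.45]]]' >/dev/null; python3 s.py
python3 -m inch '[[[0,0,0,0,0.45],[0,0,0,0,0.45],[0,0,0,0,0.45],[0,0,0,0,0.45]]]' >/dev/null; python3 s.py
```

```text
14.42 [ 0.4475 -0.1913  0.2165] fx [ 0.1218 -0.0515 -0.9912] jaw [ 0.992 -0.027  0.123] w 0.0392 F [0.2 0.3 0.2]
14.67 [ 0.4425 -0.1873  0.2552] fx [ 0.1171 -0.0474 -0.992 ] jaw [ 0.993 -0.025  0.118] w 0.0388 F [-1.5 -0.6  0.1]
14.92 [ 0.4494 -0.1894  0.2148] fx [ 0.1195 -0.0487 -0.9916] jaw [ 0.992 -0.022  0.121] w 0.039 F [ 0.4 -0.8  1.1]
15.17 [ 0.4852 -0.1866  0.2195] fx [ 0.1106 -0.043  -0.9929] jaw [ 0.993 -0.023  0.112] w 0.0392 F [-1.8  0.4 -0.4]
15.42 [ 0.4891 -0.1468  0.2229] fx [ 0.12   -0.0481 -0.9916] jaw [ 0.992 -0.023  0.121] w 0.0394 F [ 0.6  0.  -0. ]
15.75 [ 0.4887 -0.1473  0.2263] fx [ 0.1242 -0.0504 -0.991 ] jaw [ 0.992 -0.023  0.125] w 0.039 F [ 0.2 -0.2  0.1]
```

```bash
sed -i 's/"F"/"q",o["q"].round(4).tolist(),"F"/' s.py; python3 s.py
python3 -m inch '[[[0,0,0,0,0.45],[0,0,0,0,0.45],[0,0,0,0,0.45],[0,0,0,0,0.45],[0,0,0,0,0.45],[0,0,0,0,0.45],[0,0,0,0,0.45],[0,0,0,0,0.45]]]' >/dev/null; python3 s.py
python3 -m inch '[[[0,4,2,0,0.45],[0,4,2,0,0.45],[0,4,2,0,0.45],[0,4,2,0,0.45],[0,4,2,0,0.45]]]' >/dev/null; python3 s.py
python3 -m inch '[[[0,-4,-2,0,0.45],[0,-4,-2,0,0.45],[0,-4,-2,0,0.45],[0,-4,-2,0,0.45],[0,-4,-2,0,0.45]]]' >/dev/null; python3 s.py
```

```text
15.75 [ 0.4887 -0.1473  0.2263] fx [ 0.1242 -0.0504 -0.991 ] jaw [ 0.992 -0.023  0.125] w 0.039 q [-0.5228, 0.3362, 1.8186, 0.0243, 0.8537, -0.5117] F [ 0.2 -0.2  0.1]
16.42 [ 0.4883 -0.1492  0.226 ] fx [ 0.1234 -0.0506 -0.9911] jaw [ 0.992 -0.026  0.125] w 0.0393 q [-0.5264, 0.3372, 1.818, 0.0242, 0.854, -0.5121] F [ 0.6  0.2 -0.5]
16.83 [ 0.6637 -0.2409  0.2439] fx [ 0.0956 -0.0343 -0.9948] jaw [ 0.995 -0.025  0.097] w 0.0393 q [-0.5133, 0.5902, 1.2841, 0.0185, 1.1671, -0.4929] F [0.1 0.4 0. ]
17.25 [ 0.506  -0.16    0.2104] fx [ 0.1343 -0.057  -0.9893] jaw [ 0.99  -0.027  0.136] w 0.039 q [-0.5274, 0.3825, 1.7984, 0.0252, 0.8156, -0.5128] F [-0.7  0.5 -0.6]
```

```bash

python3 -m inch '[[[0,-3,-1,0,0.45],[0,-3,-1,0,0.45],[0,-3,-1,0,0.45],[0,-3,-1,0,0.45],[0,0,0,0,0.45]]]' >/dev/null; python3 s.py
python3 -m inch '[[[0,-2,-0.7,0,0.45],[0,-2,-0.7,0,0.45],[0,0,0,0,0.45]]]' >/dev/null; python3 s.py
python3 -m inch '[[[0,-2,-0.7,0,0.45],[0,-2,-0.7,0,0.45],[0,0,0,0,0.45]]]' >/dev/null; python3 s.py
```

```text
17.67 [ 0.3717 -0.106   0.1885] fx [ 0.1193 -0.0468 -0.9918] jaw [ 0.992 -0.024  0.121] w 0.039 q [-0.5912, 0.2499, 2.1364, 0.0469, 0.6303, -0.6001] F [-1.  -0.  -0.2]
17.92 [ 0.33   -0.0896  0.183 ] fx [ 0.1195 -0.0468 -0.9917] jaw [ 0.992 -0.024  0.121] w 0.039 q [-0.6252, 0.2081, 2.2419, 0.0596, 0.5677, -0.6461] F [-0.3  0.9  0.1]
18.17 [ 0.2931 -0.0765  0.1783] fx [ 0.1248 -0.0504 -0.9909] jaw [ 0.992 -0.024  0.126] w 0.0391 q [-0.6706, 0.1709, 2.3391, 0.0789, 0.5033, -0.7097] F [-0.6  0.  -0.4]
```

```bash

python3 -m inch '[[[0,4,1,0,0.45],[0,4,1,0,0.45],[0,4,1,0,0.45],[0,4,1,0,0.45],[0,4,1,0,0.45],[0,4,1,0,0.45],[0,0,0,0,0.45],[0,0,0,0,0.45]]]' >/dev/null; python3 s.py
python3 -m inch '[[[0,-1,-0.3,0,0.45],[0,-2,-0.6,0,0.45],[0,-2,-0.6,0,0.45],[0,-2,-0.6,0,0.45],[0,-2,-0.6,0,0.45],[0,-2,-0.6,0,0.45],[0,-1,-0.3,0,0.45],[0,0,0,0,0.45]]]' >/dev/null; python3 s.py
```

```text
18.83 [ 0.5416 -0.1449  0.2123] fx [ 0.1366 -0.055  -0.9891] jaw [ 0.99  -0.03   0.138] w 0.0392 q [-0.4674, 0.4172, 1.7264, 0.0165, 0.8507, -0.4438] F [-1.2  0.5 -1.4]
19.5 [ 0.412  -0.0995  0.1908] fx [ 0.1311 -0.0521 -0.99  ] jaw [ 0.991 -0.032  0.133] w 0.0391 q [-0.5158, 0.2873, 2.0593, 0.0318, 0.6551, -0.5042] F [0.9 0.3 0.2]
```

```bash

python3 -m inch '[[[0,2,0.6,0,0.45],[0,2,0.6,0,0.45],[0,2,0.6,0,0.45],[0,2,0.6,0,0.45],[0,2,0.6,0,0.45],[0,2,0.6,0,0.45],[0,1,0,0,0.45],[0,0,0,0,0.45]]]' >/dev/null; python3 s.py
python3 -m inch '[[[0,-4,-1.2,0,0.45],[0,-4,-1.2,0,0.45],[0,-4,-1.2,0,0.45],[0,0,0,0,0.45],[0,0,0,0,0.45]]]' >/dev/null; python3 s.py
python3 -m inch '[[[0,1,0.3,0,0.45],[0,2,0.6,0,0.45],[0,2,0.6,0,0.45],[0,2,0.6,0,0.45],[0,2,0.6,0,0.45],[0,2,0.6,0,0.45],[0,1,0,0,0.45],[0,0,0,0,0.45]]]' >/dev/null; python3 s.py
python3 -m inch '[[[0,0,0,0,0.45],[-4,0,0,0,0.45],[-4,0,0,0,0.45],[0,0,0,0,0.45],[0,0,0,0,0.45]]]' >/dev/null; python3 s.py
python3 -m inch '[[[1.5,0,0,0,0.45],[2,0,0,0,0.45],[2,0,0,0,0.45],[1.5,0,0,0,0.45],[1,0,0,0,0.45],[0,0,0,0,0.45]]]' >/dev/null; python3 s.py
```

```text
20.17 [ 0.5374 -0.138   0.2097] fx [ 0.1255 -0.0494 -0.9909] jaw [ 0.991 -0.037  0.127] w 0.0392 q [-0.4589, 0.4176, 1.7338, 0.0149, 0.8555, -0.4281] F [0.1 0.1 0.4]
20.58 [ 0.4109 -0.0936  0.1894] fx [ 0.12   -0.0466 -0.9917] jaw [ 0.992 -0.037  0.122] w 0.0395 q [-0.5027, 0.2908, 2.0578, 0.0276, 0.6653, -0.4833] F [ 0.7 -0.7  0.6]
21.25 [ 0.5441 -0.137   0.2097] fx [ 0.1319 -0.0524 -0.9899] jaw [ 0.99  -0.038  0.134] w 0.0389 q [-0.4513, 0.4232, 1.7241, 0.0138, 0.8524, -0.418] F [-0.5  1.4  0.3]
21.67 [ 0.5349 -0.1337  0.2884] fx [ 0.126  -0.0501 -0.9908] jaw [ 0.991 -0.038  0.128] w 0.0391 q [-0.4531, 0.3114, 1.6471, 0.0117, 1.0474, -0.4169] F [-0.6 -0.1 -0.2]
22.17 [ 0.5437 -0.1375  0.2056] fx [ 0.1273 -0.0512 -0.9905] jaw [ 0.991 -0.038  0.129] w 0.0391 q [-0.4521, 0.4301, 1.7254, 0.0127, 0.8488, -0.4182] F [ 0.1 -0.2 -0.1]
```

```bash

python3 -m inch '[[[0,4,0,0,0.45],[0,4,0,0,0.45],[0,4,0,0,0.45],[0,4,0,0,0.45],[0,2,0,0,0.45],[0,0,0,0,0.45],[0,0,0,0,0.45]]]' >/dev/null; python3 s.py
python3 -m inch '[[[0,-2,0,0,0.45],[0,-2,0,0,0.45],[0,-2,0,0,0.45],[0,-2,0,0,0.45],[0,-2,0,0,0.45],[0,-2,0,0,0.45],[0,-2,0,0,0.45],[0,0,0,0,0.45]]]' >/dev/null; python3 s.py
python3 -m inch '[[[0,0,0,-0.12,0.45],[0,0,0,-0.12,0.45],[0,0,0,0,0.45]]]' >/dev/null; python3 s.py
python3 -m inch '[[[0,0,0,0.12,0.45],[0,0,0,0.12,0.45],[0,0,0,0,0.45]]]' >/dev/null; python3 s.py
python3 -m inch '[[[0,0,-4,0,0.45],[0,0,-4,0,0.45],[0,0,-4,0,0.45],[0,0,-4,0,0.45],[0,0,-4,0,0.45],[0,0,0,0,0.45]]]' >/dev/null; python3 s.py
```

```text
22.75 [ 0.7162 -0.1396  0.2172] fx [ 0.1013 -0.0407 -0.994 ] jaw [ 0.994 -0.041  0.103] w 0.0392 q [-0.3435, 0.6473, 1.2489, -0.0046, 1.136, -0.2986] F [-0.4  0.1  0.4]
23.42 [ 0.5544 -0.1292  0.1993] fx [ 0.0835 -0.0349 -0.9959] jaw [ 0.995 -0.042  0.085] w 0.0387 q [-0.4267, 0.4644, 1.6764, 0.0035, 0.9103, -0.3851] F [-0.3  1.1 -0.5]
23.67 [ 0.5486 -0.1281  0.1999] fx [ 0.0798 -0.0336 -0.9962] jaw [0.976 0.204 0.071] w 0.0391 q [-0.4292, 0.4574, 1.6874, 0.0034, 0.9101, -0.6349] F [0.8 0.4 0.3]
23.92 [ 0.5468 -0.1277  0.2005] fx [ 0.0794 -0.0334 -0.9963] jaw [ 0.995 -0.055  0.081] w 0.0392 q [-0.4299, 0.4545, 1.6908, 0.0035, 0.9101, -0.3761] F [-0.2 -0.2 -0.6]
24.42 [0.5609 0.0744 0.1952] fx [ 0.0852 -0.0363 -0.9957] jaw [ 0.994 -0.061  0.087] w 0.0395 q [-0.0486, 0.4695, 1.6815, -0.0409, 0.904, 0.0381] F [-0.3 -0.4 -0.2]
```

Moving out fast and back in slowly reduces the tilt, so I'll repeat that.

```bash

python3 -m inch '[[[0,0,4,0,0.45],[0,0,4,0,0.45],[0,0,4,0,0.45],[0,0,4,0,0.45],[0,0,4,0,0.45],[0,0,0,0,0.45]]]' >/dev/null; python3 s.py
python3 -m inch '[[[0,4,0,0,0.45],[0,4,0,0,0.45],[0,4,0,0,0.45],[0,4,0,0,0.45],[0,2,0,0,0.45],[0,0,0,0,0.45],[0,0,0,0,0.45]]]' >/dev/null; python3 s.py
python3 -m inch '[[[0,-2,0,0,0.45],[0,-2,0,0,0.45],[0,-2,0,0,0.45],[0,-2,0,0,0.45],[0,-2,0,0,0.45],[0,-2,0,0,0.45],[0,-2,0,0,0.45],[0,0,0,0,0.45]]]' >/dev/null; python3 s.py
python3 -m inch '[[[0,4,0,0,0.45],[0,4,0,0,0.45],[0,4,0,0,0.45],[0,4,0,0,0.45],[0,2,0,0,0.45],[0,0,0,0,0.45],[0,0,0,0,0.45]]]' >/dev/null; python3 s.py
python3 -m inch '[[[0,-2,0,0,0.45],[0,-2,0,0,0.45],[0,-2,0,0,0.45],[0,-2,0,0,0.45],[0,-2,0,0,0.45],[0,-2,0,0,0.45],[0,-2,0,0,0.45],[0,0,0,0,0.45]]]' >/dev/null; python3 s.py
```

```text
24.92 [ 0.5509 -0.1258  0.2022] fx [ 0.09   -0.0367 -0.9953] jaw [ 0.995 -0.035  0.091] w 0.0395 q [-0.4242, 0.4529, 1.6887, 0.0045, 0.9026, -0.3902] F [0.4 0.  1. ]
25.5 [ 0.7241 -0.1358  0.2105] fx [ 0.0702 -0.0301 -0.9971] jaw [ 0.997 -0.043  0.071] w 0.0389 q [-0.3344, 0.6766, 1.2055, -0.0058, 1.1832, -0.2888] F [-0.3 -0.1  0.2]
26.17 [ 0.5623 -0.1248  0.1971] fx [ 0.0526 -0.0243 -0.9983] jaw [ 0.998 -0.039  0.054] w 0.0386 q [-0.4117, 0.4865, 1.6377, -0.0015, 0.9594, -0.3711] F [-1.2  0.7  0.5]
26.75 [ 0.7319 -0.1273  0.2017] fx [ 0.0326 -0.0168 -0.9993] jaw [ 0.999 -0.041  0.033] w 0.0394 q [-0.3198, 0.71, 1.159, -0.006, 1.2363, -0.2767] F [-0.3 -0.4  0. ]
27.42 [ 0.5681 -0.1168  0.1951] fx [ 0.015  -0.0114 -0.9998] jaw [ 0.999 -0.041  0.015] w 0.0392 q [-0.3929, 0.508, 1.5998, -0.0056, 1.0155, -0.3491] F [0.  0.3 0.3]
```

Tilt is back to 0.015. Now for stamp 2, with slow inward moves.

```bash

python3 -m inch '[[[0,-2,1,0,0.45],[0,-2,1,0,0.45],[0,-2,1,0,0.45],[0,-2,1,0,0.45],[0,-2,1,0,0.45],[0,-2,1,0,0.45],[0,0,0,-0.1,0.45],[0,0,0,-0.11,0.45]]]' >/dev/null; python3 s.py
python3 -m inch '[[[2,0,0,0,0.45],[2,0,0,0,0.45],[2,0,0,0,0.45],[2,0,0,0,0.45],[0,0,0,0,0.45]]]' >/dev/null
python3 - <<'E'
from h import *
iw=camera_info("wrist"); im=camera("wrist")
for rr,r in ribs(im):
    P=np.array([onz(iw,b,.014) for b in cv2.boxPoints(r)]);Q=np.array([onz(iw,b,.033) for b in cv2.boxPoints(rr)]); print(np.round(r[0]),P.mean(0).round(4),Q.mean(0).round(4),P[:,:2].round(3).tolist())
plan([.428,-.182,.026],.17)
E
```

```text
28.08 [ 0.431  -0.1694  0.1963] fx [ 0.0144 -0.0105 -0.9998] jaw [0.985 0.174 0.012] w 0.0389 q [-0.6164, 0.3631, 1.8797, -0.0003, 0.8809, -0.7913] F [-0.4  0.3  0.1]
[534. 254.] [ 0.6601 -0.1903  0.014 ] [ 0.6479 -0.1793  0.033 ] [[0.623, -0.211], [0.615, -0.164], [0.695, -0.169], [0.708, -0.218]]
[310. 212.] [ 0.4278 -0.1836  0.014 ] [ 0.4271 -0.1794  0.033 ] [[0.395, -0.162], [0.452, -0.152], [0.463, -0.205], [0.402, -0.215]]
t 28.55 pos [ 0.4301 -0.1709  0.1192] jaw y [0.984 0.175 0.019] finger x [ 0.022 -0.016 -1.   ] w 0.0394 F [0.3 0.6 0.4] q [-0.62  0.5   1.96 -0.    0.65 -0.8 ]
target [ 0.428 -0.182  0.026] rows total cm [ 9.33 -0.58  0.87]  turn 0.006
```

```bash

python3 -m inch '[[[2,-0.4,0.8,0,0.45],[2.5,0,0,0,0.45],[2.5,0,0,0,0.45],[0,0,0,0,0.45]]]' >/dev/null
python3 -c "
from h import *
plan([.428,-.182,.026],.17)"
```

```text
t 28.88 pos [ 0.4324 -0.1833  0.0532] jaw y [0.984 0.176 0.028] finger x [ 0.032 -0.024 -0.999] w 0.0393 F [-0.1  0.8 -0.5] q [-0.64  0.64  1.99  0.    0.47 -0.82]
target [ 0.428 -0.182  0.026] rows total cm [ 2.7  -0.48 -0.28]  turn 0.007
```

```bash

python3 -m inch '[[[1.5,-0.3,-0.25,0,0.45],[1.2,-0.2,0,0,0.45],[0,0,0,0,0.45],[0,0,0,0,0.1],[0,0,0,0,0.1],[0,0,0,0,0.1],[0,0,0,0,0.1],[0,0,0,0,0.1]]]' 20; python3 s.py
python3 -m inch '[[[-2,0,0,0,0.1],[-3,0,0,0,0.1],[-3,0,0,0,0.1],[-3,0,0,0,0.1],[-2,0,0,0,0.1],[0,0,0,0.11,0.1],[0,0,0,0.11,0.1],[0,0,0,0,0.1]]]' 20
python3 -c "
from h import *
plan([.535,-.1765,.1],-.06)"
```

```text
time: 29.55
position: [0.4328, -0.1853, 0.0363]
tool_rot: [0.455, 0.523, -0.452, 0.562]
ft_force: [0.4, -0.1, -0.6]
grip_width: 0.0156
29.55 [ 0.4328 -0.1853  0.0363] fx [ 0.0448 -0.0328 -0.9985] jaw [0.983 0.177 0.038] w 0.0156 q [-0.643, 0.6788, 2.0021, 0.0015, 0.4051, -0.822] F [ 0.4 -0.1 -0.6]
time: 30.22
position: [0.4269, -0.1806, 0.1753]
tool_rot: [0.516, 0.466, -0.509, 0.507]
ft_force: [-0.2, 0.3, -0.0]
grip_width: 0.0155
t 30.22 pos [ 0.4269 -0.1806  0.1753] jaw y [ 0.998 -0.05   0.049] finger x [ 0.048 -0.035 -0.998] w 0.0155 F [-0.2  0.3 -0. ] q [-0.64  0.39  1.93  0.    0.77 -0.59]
target [ 0.535  -0.1765  0.1   ] rows total cm [ 8.02 10.39 -1.21]  turn 0.010
```

```bash

python3 -m inch '[[[0,3,0,0,0.1],[0,3,-0.6,0,0.1],[0,3,-0.6,0,0.1],[0,1.4,0,0,0.1],[2,0,0,0,0.1],[2,0,0,0,0.1],[1.5,0,0,0,0.1],[0,0,0,0,0.1]]]' 20
python3 - <<'E'
from h import *
iw=camera_info("wrist"); im=camera("wrist"); cv2.imwrite("pics/w7.png",im[:,:,::-1])
plan([.534,-.1757,.049],-.06)
E
```

```text
time: 30.88
position: [0.5372, -0.1727, 0.1235]
tool_rot: [0.51, 0.473, -0.503, 0.513]
ft_force: [-0.7, 0.4, -1.2]
grip_width: 0.0156
t 30.93 pos [ 0.5376 -0.173   0.1246] jaw y [ 0.998 -0.027  0.049] finger x [ 0.048 -0.034 -0.998] w 0.0157 F [-0.5 -0.4 -0.3] q [-0.51  0.58  1.72 -0.01  0.78 -0.47]
target [ 0.534  -0.1757  0.049 ] rows total cm [ 7.54 -0.72  0.03]  turn 0.033
```

View pics/w7.png

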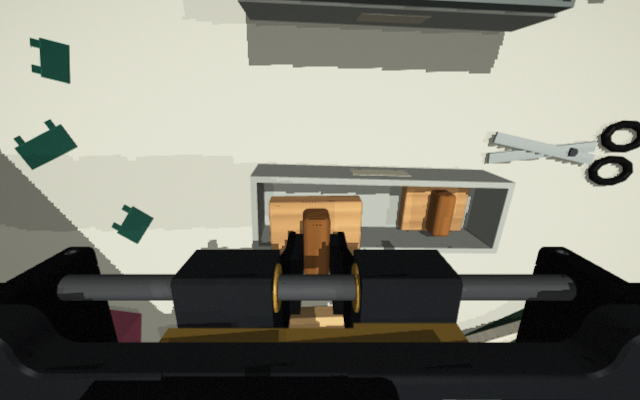

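The held stamp's far edge runs from (270,198) to (362,196). The box rim's far corners are at (251,177) and (514,182), and stamp 1 lies in the box at (434,211).

```bash
python3 - <<'E'
from h import *
iw=camera_info("wrist"); z=.1246-.022
a,b=[onz(iw,p,.053).round(4) for p in [(251,177),(514,182)]]; u=(b-a)/np.linalg.norm(b-a); m=(a+b)/2+0.033*np.array([u[1],-u[0],0]); print(a,b,np.linalg.norm(b-a),"yaw",np.arctan2(u[1],u[0]),"centre",m)
s=[onz(iw,p,z) for p in [(270,198),(362,196)]]; d=s[1]-s[0]; L=np.linalg.norm(d); d/=L; c=(s[0]+s[1])/2+.023*np.array([d[1],-d[0],0]); print("stamp",s,L,"yaw",np.arctan2(d[1],d[0]),"c",c, "rel tcp",c-robot.get_obs()["position"])
E
```

```text
[ 0.4911 -0.1418  0.053 ] [ 0.7055 -0.1544  0.053 ] 0.21476992340642118 yaw -0.05870113906072169 centre [ 0.59636397 -0.18104316  0.053     ]
stamp [array([ 0.51092139, -0.14289682,  0.1026    ]), array([ 0.56882391, -0.14402781,  0.1026    ])] 0.057913566741615685 yaw -0.019530249576632103 c [ 0.53942348 -0.16645793  0.1026    ] rel tcp [ 0.0018587   0.00649429 -0.02201815]
```

```bash

python3 -m inch '[[[0,-0.5,0.8,0.035,0.1],[0,0,0,0,0.1],[1.5,0,0,0,0.1],[1.5,0,0,0,0.1],[0,0,0,0,0.1]]]' 20 >/dev/null
python3 -c "
from h import *
plan([.534,-.182,.049],-.06)"
```

```text
t 31.35 pos [ 0.5345 -0.1846  0.0986] jaw y [ 0.996 -0.063  0.056] finger x [ 0.054 -0.038 -0.998] w 0.0155 F [ 0.4  0.6 -0.9] q [-0.53  0.62  1.74 -0.01  0.71 -0.46]
target [ 0.534 -0.182  0.049] rows total cm [ 4.94 -0.34 -0.43]  turn -0.003
```

```bash

python3 -m inch '[[[1.5,-0.3,-0.4,0,0.1],[1.5,0,0,0,0.1],[1.3,-0.1,-0.1,0,0.1],[0.6,0,0,0,0.1],[0,0,0,0,0.1]]]' 20; python3 s.py
```

```text
time: 31.77
position: [0.5362, -0.1846, 0.0546]
tool_rot: [0.521, 0.457, -0.51, 0.51]
ft_force: [0.8, 0.8, -1.2]
grip_width: 0.0155
31.77 [ 0.5362 -0.1846  0.0546] fx [ 0.0633 -0.0436 -0.997 ] jaw [ 0.996 -0.064  0.066] w 0.0155 q [-0.5254, 0.6972, 1.7675, -0.0105, 0.6002, -0.4518] F [ 0.8  0.8 -1.2]
```

```bash

python3 -m inch '[[[0.7,0,0,0,0.1],[0,0,0,0,0.1],[0,0,0,0,0.35],[0,0,0,0,0.35],[0,0,0,0,0.35],[0,0,0,0,0.35]]]' 20; python3 s.py
python3 -m inch '[[[-2,0,0,0,0.4],[-3,0,0,0,0.4],[-4,0,0,0,0.4],[-4,0,0,0,0.4],[-4,0,0,0,0.4],[0,0,0,0,0.4]]]'
python3 - <<'E'
from h import *
iw=camera_info("wrist"); im=camera("wrist"); cv2.imwrite("pics/w8.png",im[:,:,::-1])
for rr,r in ribs(im):
    P=np.array([onz(iw,b,.024) for b in cv2.boxPoints(r)]); print(np.round(r[0]),P.mean(0).round(4),P[:,:2].round(3).tolist())
E
python3 s.py
```

```text
time: 32.27
position: [0.539, -0.1865, 0.0514]
tool_rot: [0.522, 0.454, -0.509, 0.512]
ft_force: [-0.0, -0.2, -0.9]
grip_width: 0.0292
32.27 [ 0.539  -0.1865  0.0514] fx [ 0.0694 -0.0471 -0.9965] jaw [ 0.995 -0.063  0.072] w 0.0292 q [-0.5258, 0.704, 1.7656, -0.0106, 0.5883, -0.4521] F [-0.  -0.2 -0.9]
time: 32.77
position: [0.5266, -0.1787, 0.2265]
tool_rot: [0.522, 0.455, -0.51, 0.511]
ft_force: [1.0, -0.4, 0.2]
grip_width: 0.0347
[316. 335.] [ 0.5238 -0.4436  0.024 ] [[0.479, -0.45], [0.482, -0.423], [0.568, -0.436], [0.567, -0.465]]
[248. 334.] [ 0.4199 -0.4282  0.024 ] [[0.389, -0.409], [0.455, -0.418], [0.451, -0.447], [0.384, -0.438]]
[460. 332.] [ 0.7586 -0.4687  0.024 ] [[0.703, -0.442], [0.81, -0.455], [0.816, -0.496], [0.706, -0.481]]
[388. 332.] [ 0.6394 -0.4518  0.024 ] [[0.565, -0.46], [0.567, -0.42], [0.711, -0.443], [0.714, -0.484]]
[388. 332.] [ 0.6394 -0.4518  0.024 ] [[0.565, -0.46], [0.567, -0.42], [0.711, -0.443], [0.714, -0.484]]
[314. 262.] [ 0.5296 -0.3103  0.024 ] [[0.487, -0.296], [0.572, -0.298], [0.573, -0.325], [0.486, -0.322]]
[314. 172.] [ 0.5385 -0.1816  0.024 ] [[0.507, -0.204], [0.511, -0.154], [0.569, -0.159], [0.567, -0.209]]
[404. 170.] [ 0.6527 -0.1868  0.024 ] [[0.62, -0.16], [0.683, -0.165], [0.686, -0.214], [0.621, -0.209]]
[618. 145.] [ 0.9388 -0.1976  0.024 ] [[0.92, -0.345], [0.92, -0.038], [0.952, -0.046], [0.963, -0.361]]
32.82 [ 0.5253 -0.1781  0.2237] fx [ 0.0617 -0.0432 -0.9972] jaw [ 0.996 -0.064  0.064] w 0.0345 q [-0.5247, 0.4186, 1.6739, -0.0079, 0.9739, -0.4551] F [0.6 0.1 0.1]
```

Both stamps are flat in the box, at (0.539,-0.182) and (0.653,-0.187). Next I'll undo the tilt, go to the loose lid and turn the jaws across it.

```bash

python3 -m inch '[[[0,4,0,0,1],[0,4,0,0,1],[0,4,0,0,1],[0,4,0,0,1],[0,2,0,0,1],[0,0,0,0,1],[0,0,0,0,1]]]' >/dev/null; python3 s.py
python3 -m inch '[[[0,-2,0,0,1],[0,-2,0,0,1],[0,-2,0,0,1],[0,-2,0,0,1],[0,-2,0,0,1],[0,-2,0,0,1],[0,-2,0,0,1],[0,0,0,0,1]]]' >/dev/null; python3 s.py
python3 -m inch '[[[0,4,0,0,1],[0,4,0,0,1],[0,4,0,0,1],[0,4,0,0,1],[0,0,0,0,1],[0,0,0,0,1]]]' >/dev/null; python3 s.py
python3 -m inch '[[[0,-1.8,0,0,1],[0,-1.8,0,0,1],[0,-1.8,0,0,1],[0,-1.8,0,0,1],[0,-1.8,0,0,1],[0,-1.8,0,0,1],[0,-1.8,0,0,1],[0,0,0,0,1]]]' >/dev/null; python3 s.py
```

```text
33.4 [ 0.6986 -0.1846  0.223 ] fx [ 0.0409 -0.0341 -0.9986] jaw [ 0.997 -0.066  0.043] w 0.0733 q [-0.4064, 0.6551, 1.2118, -0.0161, 1.2236, -0.3346] F [ 0.2 -0.1 -1.3]
34.07 [ 0.5352 -0.1694  0.2072] fx [ 0.0145 -0.0232 -0.9996] jaw [ 0.998 -0.067  0.016] w 0.0869 q [-0.4985, 0.4675, 1.6374, -0.0158, 1.013, -0.4229] F [ 0.1 -0.6  0.8]
34.57 [ 0.6853 -0.1766  0.2014] fx [-0.0066 -0.0134 -0.9999] jaw [ 0.997 -0.073 -0.006] w 0.0869 q [-0.4035, 0.6759, 1.2316, -0.0158, 1.235, -0.3252] F [-0.4  0.2 -0.5]
35.23 [ 0.5409 -0.1629  0.1977] fx [-0.021  -0.0071 -0.9998] jaw [ 0.997 -0.075 -0.02 ] w 0.0873 q [-0.4819, 0.4987, 1.6096, -0.0184, 1.0487, -0.398] F [-1.1  0.3 -0.7]
```

```bash

python3 -m inch '[[[0,0,-4,0,1],[0,0,-4,0,1],[0,0,-4,0,1],[0,0,-4,0,1],[0,0,-4,0,1],[0,0,-4,0,1],[0,0,-4,0,1],[0,0,-4,0,1]]]' >/dev/null
python3 -m inch '[[[0,0,-4,0,1],[0,0,-4,0,1],[0,0,-4,0,1],[0,0,-2,-0.12,1],[0,0,0,-0.12,1],[0,0,0,-0.12,1],[0,0,0,-0.12,1],[0,0,0,-0.12,1]]]' >/dev/null
python3 -m inch '[[[0,0,0,-0.12,1],[0,0,0,-0.12,1],[0,0,0,-0.12,1],[0,0,0,-0.12,1],[0,0,0,-0.12,1],[0,0,0,-0.12,1],[0,0,0,-0.12,1],[0,0,0,-0.1,1]]]' >/dev/null
python3 - <<'E'
from h import *
iw=camera_info("wrist"); im=camera("wrist"); cv2.imwrite("pics/w9.png",im[:,:,::-1])
plan([.5286,.357,.1],1.51)
E
```

```text
t 37.28 pos [0.5685 0.3139 0.1923] jaw y [ 0.061  0.998 -0.007] finger x [-0.017 -0.006 -1.   ] w 0.0871 F [0.6 0.5 0.2] q [ 0.33  0.61  1.39  0.    1.15 -1.18]
target [0.5286 0.357  0.1   ] rows total cm [ 9.27  4.12 -4.09]  turn -0.001
```

View pics/w9.png

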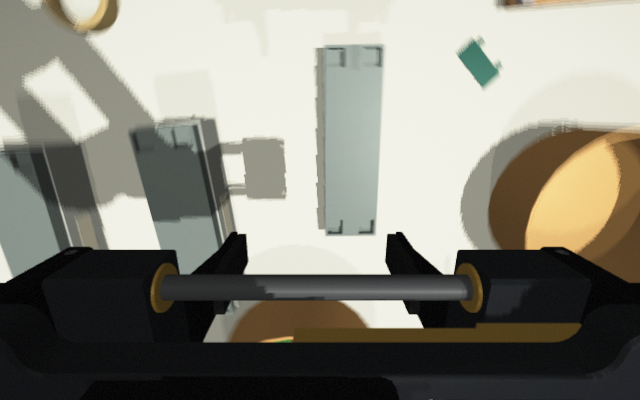

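The loose lid is at (352,140), corners (324,46) to (375,235). The tall round tub is to the right at (575,215) and the other basket is below the gripper.

```bash
cat >> h.py <<'E'
def quad(info,px,z):
    P=np.array([onz(info,p,z) for p in px]); c=P.mean(0); u=(P[0]+P[1]-P[2]-P[3]); u*=np.sign(u[0]); e=[np.linalg.norm(P[i]-P[(i+1)%4]).round(4) for i in range(4)]
    print("centre",c.round(4),"yaw %.3f"%np.arctan2(u[1],u[0]),"edges",e); return c
E
python3 - <<'E'
from h import *
iw=camera_info("wrist"); it=camera_info("top")
quad(iw,[(324,46),(383,44),(375,235),(324,235)],.019)
im=cv2.imread("pics/w9.png").astype(int)
m=(im[...,2]-im[...,0]<=0)&(im.max(2)<205)&(im.max(2)>70); m[:, :300]=0; m[:,420:]=0; m[245:]=0
m=cv2.morphologyEx(m.astype(np.uint8),cv2.MORPH_OPEN,np.ones((5,5)))
for c,r in rects(im,m,2000): b=cv2.boxPoints(r); print(b.round(0).tolist()); c=quad(iw,b,.019)
T=[(p[0]/2.4+160,p[1]/2.4+115) for p in [(40,98),(97,101),(82,293),(18,288)]]; quad(it,T,.019)
for t,w in zip(T,[(324,235),(375,235),(383,44),(324,46)]): pass
print(tri(it,np.mean(T,0),iw,np.mean([(324,46),(383,44),(375,235),(324,235)],0)))
print("tri corners",tri(it,T[0],iw,(375,235)),tri(it,T[1],iw,(324,235)))
E
```

```text
centre [0.528 0.355 0.019] yaw -0.047 edges [np.float64(0.0602), np.float64(0.2111), np.float64(0.0627), np.float64(0.2095)]
[[325.0, 45.0], [381.0, 45.0], [381.0, 234.0], [325.0, 234.0]]
centre [0.5275 0.357  0.019 ] yaw -0.024 edges [np.float64(0.0572), np.float64(0.2092), np.float64(0.0687), np.float64(0.209)]
centre [0.5282 0.3513 0.019 ] yaw -0.046 edges [np.float64(0.0621), np.float64(0.2089), np.float64(0.0687), np.float64(0.2072)]
(array([ 0.524665  ,  0.35787532, -0.00146477]), np.float64(0.00887353385366724))
tri corners (array([0.63453542, 0.38011078, 0.01687883]), np.float64(0.0038513620422936704)) (array([0.63316079, 0.31816519, 0.01258385]), np.float64(0.0020343473096334653))
```

```bash

python3 -m inch '[[[0,1.3,-1.4,-0.015,1],[0,1.3,-1.4,0,1],[0,1.3,-1.3,0,1],[2.5,0,0,0,1],[2.5,0,0,0,1],[2.5,0,0,0,1],[2.5,0,0,0,1],[0,0,0,0,1]]]' >/dev/null
python3 -c "
from h import *
plan([.528,.355,.016],1.524)"
```

```text
t 37.95 pos [0.5274 0.3561 0.093 ] jaw y [ 0.068  0.998 -0.001] finger x [-0.009 -0.001 -1.   ] w 0.0872 F [-0.8 -0.5 -0.2] q [ 0.42  0.72  1.51  0.    0.92 -1.09]
target [0.528 0.355 0.016] rows total cm [ 7.69 -0.1   0.13]  turn -0.021
```

```bash

python3 -m inch '[[[2,0,0,-0.02,1],[2,0,0,0,1],[2,0,0,0,1],[1.3,0,0,0,1],[0,0,0,0,1]]]'; python3 s.py
```

```text
time: 38.37
position: [0.5292, 0.3568, 0.0218]
tool_rot: [0.02, 0.708, -0.019, 0.706]
ft_force: [-0.7, -0.5, -0.2]
grip_width: 0.0869
38.37 [0.5292 0.3568 0.0218] fx [-0.0035  0.0018 -1.    ] jaw [0.056 0.998 0.002] w 0.0869 q [0.417, 0.8246, 1.5287, 0.0043, 0.7907, -1.101] F [-0.7 -0.5 -0.2]
```

```bash

python3 -m inch '[[[0.7,0,0,0,1],[0.1,0,0,0,0.4],[0.05,0,0,0,0.4],[0.05,0,0,0,0.4],[0.05,0,0,0,0.4],[0,0,0,0,0.4],[0,0,0,0,0.4],[0,0,0,0,0.4]]]' 30; python3 s.py
python3 -m inch '[[[-1,0,0,0,0.4],[-2,0,0,0,0.4],[-3,0,0,0,0.4],[-3,0,0,0,0.4],[-3,0,0,0,0.4],[-3,0,0,0,0.4],[0,0,0,0,0.4]]]' 30; python3 s.py
```

```text
time: 39.03
position: [0.5329, 0.3583, 0.0177]
tool_rot: [0.023, 0.705, -0.019, 0.709]
ft_force: [-0.3, -0.2, -1.1]
grip_width: 0.0617
39.03 [0.5329 0.3583 0.0177] fx [ 0.0051  0.0056 -1.    ] jaw [0.058 0.998 0.006] w 0.0617 q [0.4168, 0.8319, 1.5262, 0.0043, 0.7765, -1.0989] F [-0.3 -0.2 -1.1]
time: 39.62
position: [0.5302, 0.3567, 0.1747]
tool_rot: [0.022, 0.707, -0.02, 0.706]
ft_force: [1.5, 0.9, 0.8]
grip_width: 0.0616
39.62 [0.5302 0.3567 0.1747] fx [-0.0014  0.0028 -1.    ] jaw [0.058 0.998 0.003] w 0.0616 q [0.4161, 0.6128, 1.4514, 0.0036, 1.0775, -1.0981] F [1.5 0.9 0.8]
```

```bash

python3 -m inch '[[[0,-2.5,0.5,0,0.4],[0,-3.8,0.7,0,0.4],[0,-3.8,0.7,0,0.4],[0,-3.8,0.7,0,0.4],[0,-3.8,0.7,0,0.4],[0,-3.8,0.7,0,0.4],[0,-3.8,0.7,0,0.4],[0,-3.8,0.7,0,0.4]]]' 30 >/dev/null
python3 -m inch '[[[0,-3.8,0.7,0,0.4],[0,-3.8,0.7,0,0.4],[0,-3.8,0.7,0,0.4],[0,-3.8,0.7,0,0.4],[0,-3.8,0.7,0,0.4],[0,-2.5,0.5,0,0.4],[0,-1.5,0.3,0,0.4],[0,0,0,0,0.4]]]' 30 >/dev/null
python3 - <<'E'
from h import *
plan([.599,-.18,.13],1.513)
iw=camera_info("wrist"); im=camera("wrist"); cv2.imwrite("pics/w10.png",im[:,:,::-1])
E
```

```text
t 40.95 pos [ 0.6003 -0.1901  0.179 ] jaw y [0.051 0.999 0.008] finger x [ 0.013  0.007 -1.   ] w 0.0616 F [-0.3 -0.  -1.2] q [-0.49  0.59  1.48  0.01  1.06 -2.02]
target [ 0.599 -0.18   0.13 ] rows total cm [ 4.91  0.97 -0.24]  turn 0.006
```

View pics/w10.png

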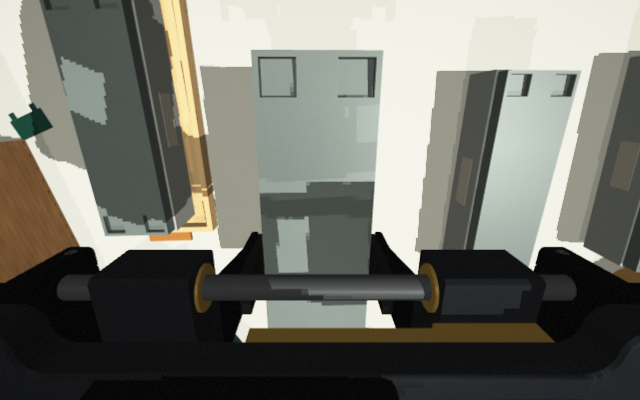

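The held lid fills the centre, with its near corners at (251,51) and (383,51), and hides the open box below. The base in its tray is on the left at (120,110) and a lidded box is on the right at (530,160).

```bash
python3 - <<'E'
from h import *
iw=camera_info("wrist"); p=robot.get_obs()["position"]
for z in (p[2]+.0013,):
    a,b=[onz(iw,q,z) for q in [(251,51),(383,51)]]; d=b-a; L=np.linalg.norm(d); d/=L; c=(a+b)/2+.106*np.array([d[1],-d[0],0]); print(a,b,L,"lid c",c,"rel tcp",c-p,"yaw",np.arctan2(-d[0],d[1]))
# box seen in w10 as check: lidded neighbour
print(quad(iw,[(499,70),(580,70),(566,97),(505,97)],.067))
E
```

```text
[ 0.48997991 -0.21314611  0.18017552] [ 0.49299503 -0.15146554  0.18017552] 0.06175422091790499 lid c [ 0.59736105 -0.18748122  0.18017552] rel tcp [-0.00234547  0.00096665  0.0013    ] yaw -0.04884389171665069
centre [0.5075 0.007  0.067 ] yaw 0.029 edges [np.float64(0.0688), np.float64(0.0223), np.float64(0.0532), np.float64(0.0235)]
[0.50748748 0.00701918 0.067     ]
```

```bash

python3 -m inch '[[[0,0.9,-0.2,0.01,0.4],[0,0,0,0,0.4],[2,0,0,0,0.4],[2,0,0,0,0.4],[2,0,0,0,0.4],[2,0,0,0,0.4],[0,0,0,0,0.4],[0,0,0,0,0.4]]]' 30 >/dev/null
python3 - <<'E'
from h import *
plan([.598,-.1805,.075],1.513)
cv2.imwrite("pics/s2.png",cv2.resize(camera("side")[150:300,280:480,::-1],None,fx=4,fy=4,interpolation=cv2.INTER_CUBIC))
E
```

```text
t 41.67 pos [ 0.5968 -0.1618  0.099 ] jaw y [0.049 0.999 0.014] finger x [ 0.01   0.013 -1.   ] w 0.0617 F [ 0.1  0.5 -0.7] q [-0.45  0.69  1.56  0.02  0.89 -1.99]
target [ 0.598  -0.1805  0.075 ] rows total cm [ 2.37 -1.9   0.19]  turn 0.009
```

```bash

python3 -m inch '[[[0,-0.9,0.1,0.01,0.4],[0,-0.9,0,0,0.4],[0,0,0,0,0.4],[0,0,0,0,0.4],[0,0,0,0,0.4]]]' 30 >/dev/null
python3 -c "
from h import *
plan([.598,-.1805,.075],1.513)"
```

```text
t 42.13 pos [ 0.5993 -0.1815  0.1041] jaw y [0.058 0.998 0.011] finger x [ 0.017  0.01  -1.   ] w 0.0617 F [ 1.1 -0.  -0.3] q [-0.48  0.69  1.54  0.02  0.9  -2.01]
target [ 0.598  -0.1805  0.075 ] rows total cm [ 2.91  0.06 -0.18]  turn 0.000
```

```bash

python3 -m inch '[[[1.2,0,-0.15,0,0.4],[1.2,0,0,0,0.4],[0.3,0,0,0,0.4],[0.1,0,0,0,0.4],[0,0,0,0,0.4]]]' 30 >/dev/null; python3 s.py
python3 -c "
from h import *
plan([.598,-.1805,.066],1.513)"
```

```text
42.55 [ 0.5995 -0.1829  0.0767] fx [ 0.0208  0.0078 -0.9998] jaw [0.059 0.998 0.009] w 0.0618 q [-0.482, 0.7262, 1.5588, 0.0222, 0.8419, -2.0079] F [-0.2  0.5 -0.5]
t 42.55 pos [ 0.5995 -0.1829  0.0767] jaw y [0.059 0.998 0.009] finger x [ 0.021  0.008 -1.   ] w 0.0618 F [-0.2  0.5 -0.5] q [-0.48  0.73  1.56  0.02  0.84 -2.01]
target [ 0.598  -0.1805  0.066 ] rows total cm [ 1.07  0.22 -0.19]  turn -0.002
```

```bash

python3 -m inch '[[[0.2,0.25,-0.2,0,0.4],[0.2,0,0,0,0.4],[0.2,0,0,0,0.4],[0.1,0,0,0,0.4]]]' 30 >/dev/null; python3 s.py
python3 -m inch '[[[0.3,0,0,0,0.4],[0.2,0,0,0,0.4],[0.2,0,0,0,0.4],[0,0,0,0,0.4]]]' 30 >/dev/null; python3 s.py
python3 -m inch '[[[0.3,0,0,0,0.4],[0.2,0,0,0,0.4],[0,0,0,0,0.4]]]' 30 >/dev/null; python3 s.py
```

```text
42.88 [ 0.5981 -0.1798  0.0698] fx [ 0.0216  0.0075 -0.9997] jaw [0.059 0.998 0.009] w 0.0618 q [-0.4787, 0.7341, 1.5684, 0.0227, 0.8235, -2.0055] F [ 0.1  0.2 -1. ]
43.22 [ 0.5987 -0.1799  0.0655] fx [ 0.022   0.0068 -0.9997] jaw [0.059 0.998 0.008] w 0.0619 q [-0.4782, 0.7409, 1.5691, 0.0221, 0.8153, -2.0053] F [-1.1  0.5  0. ]
43.47 [ 0.599  -0.18    0.0655] fx [ 0.0229  0.0058 -0.9997] jaw [0.058 0.998 0.007] w 0.0616 q [-0.4779, 0.7408, 1.5691, 0.0216, 0.8141, -2.005] F [-1.1  0.7 -0.7]
```

```bash

python3 -m inch '[[[0.5,0,0,0,0.4],[0.4,0,0,0,0.4]]]' 30 >/dev/null; python3 s.py
python3 -m inch '[[[0,0,0,0,1],[0,0,0,0,1],[0,0,0,0,1],[0,0,0,0,1],[0,0,0,0,1],[-2,0,0,0,1],[-3,0,0,0,1],[-3,0,0,0,1]]]' 30 >/dev/null
python3 -m inch '[[[-3,0,0,0,1],[-2,0,0,0,1],[0,0,0,0,1],[0,0,0,0,1],[0,0,0,0,1]]]' 30 >/dev/null; python3 s.py
python3 - <<'E'
from h import *
iw=camera_info("wrist"); im=camera("wrist"); cv2.imwrite("pics/w11.png",im[:,:,::-1]); np.savez("pics/w11.npz",**iw)
cv2.imwrite("pics/s3.png",camera("side")[:,:,::-1])
E
```

```text
43.63 [ 0.5997 -0.1804  0.0644] fx [ 0.0242  0.0044 -0.9997] jaw [0.058 0.998 0.006] w 0.0616 q [-0.4776, 0.7428, 1.5688, 0.0208, 0.8106, -2.0046] F [-9.6  3.1 30.7]
44.72 [ 0.5953 -0.1807  0.1914] fx [ 0.0162  0.0089 -0.9998] jaw [0.058 0.998 0.01 ] w 0.0869 q [-0.4815, 0.5669, 1.4918, 0.0175, 1.0728, -2.002] F [ 0.7 -0.6 -0.6]
```

View pics/w11.png

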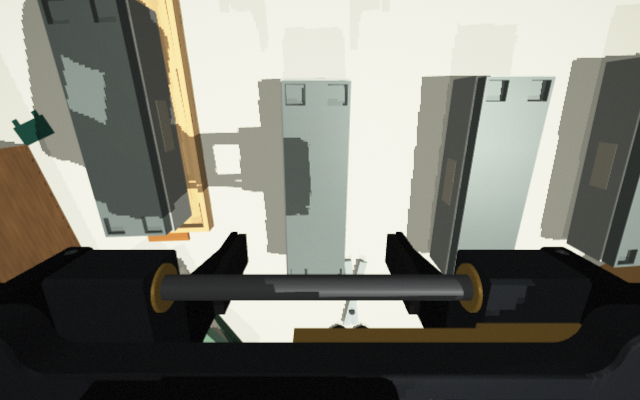

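```bash
python3 - <<'E'
from h import *
iw=dict(np.load("pics/w11.npz")); it=camera_info("top")
for z in (.067,.073):
    a,b=[onz(iw,q,z) for q in [(283,80),(350,81)]]; d=b-a; L=np.linalg.norm(d); d/=L; print(z,"open box lid: width",L,"centre",(a+b)/2+.106*np.array([d[1],-d[0],0]),"yaw",np.arctan2(-d[0],d[1]))
a,b=[onz(iw,q,.073) for q in [(104,236),(172,228)]]; print("base far corners",a,b,np.linalg.norm(b-a))
im=cv2.imread("pics/top0.png").astype(int)
m=((im[...,2]-im[...,0]<=2)&(im.max(2)>75)&(im.max(2)<140)&(im.max(2)-im.min(2)<14)).astype(np.uint8)
m=cv2.morphologyEx(m,cv2.MORPH_OPEN,np.ones((3,3)))
for c,r in rects(im,m,150):
    if 440<r[0][0]<480 and 150<r[0][1]<260:
        b=cv2.boxPoints(r); print(b.round(1).tolist()); P=np.array([onz(it,q,.073) for q in b]); print(P.mean(0),P.round(4).tolist())
E
```

```text
0.067 open box lid: width 0.059417356013707505 centre [ 0.59651872 -0.1803324   0.067     ] yaw -0.0709359776886204
0.073 open box lid: width 0.05811800287728737 centre [ 0.5969536  -0.18042242  0.073     ] yaw -0.0709359776886203
base far corners [ 0.62576609 -0.39815266  0.073     ] [ 0.62125527 -0.32727333  0.073     ] 0.07102271618522489
[[452.8999938964844, 245.0], [454.70001220703125, 160.6999969482422], [479.1000061035156, 161.1999969482422], [477.29998779296875, 245.5]]
[ 0.52163168 -0.36342974  0.073     ] [[0.4165, -0.3299, 0.073], [0.6268, -0.336, 0.073], [0.6269, -0.3975, 0.073], [0.4164, -0.3903, 0.073]]
```

The lid is home: about 30 N of contact at the expected height, and it lines up with the box. Now a look straight down at the base to fix the stacking position.

```bash

python3 -m inch '[[[-1,-4,0,0,1],[-1,-4,0,0,1],[-1,-4,-1,0,1],[-1,-3,-2,0,1],[0,-2,-2,0,1],[0,-1,-1,0,1],[0,0,0,0,1],[0,0,0,0,1]]]' 30 >/dev/null
python3 -m inch '[[[0,0,0,0,1],[0,0,0,0,1]]]' >/dev/null;  python3 s.py
python3 - <<'E'
from h import *
iw=camera_info("wrist"); im=camera("wrist"); np.savez("pics/w12.npz",**iw); cv2.imwrite("pics/w12.png",im[:,:,::-1])
cv2.imwrite("pics/w12c.png",cv2.resize(im[40:290,230:430,::-1],None,fx=2.4,fy=2.4,interpolation=cv2.INTER_CUBIC))
E
```

```text
45.65 [ 0.5175 -0.3579  0.2105] fx [-0.0085  0.0299 -0.9995] jaw [0.054 0.998 0.029] w 0.087 q [-0.7895, 0.5681, 1.4262, 0.0163, 1.1745, -2.313] F [ 0.1  0.1 -0.7]
```

View pics/w12c.png

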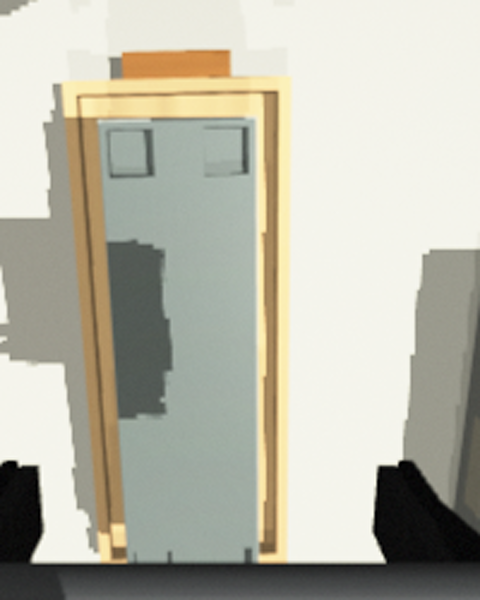

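The base lid's near corners are at crop (98,122) and (256,120). Its long edges run down to about (128,550) and (256,560), and the lid's recesses are visible near the top.

```bash
python3 - <<'E'
from h import *
iw=dict(np.load("pics/w12.npz"))
f=lambda p,z=.073: onz(iw,(p[0]/2.4+230,p[1]/2.4+40),z)
a,b,l,r=[f(p) for p in [(98,122),(256,120),(128,548),(256,555)]]
print(a,b,l,r,"w near",np.linalg.norm(b-a),"far",np.linalg.norm(r-l))
yl=np.arctan2(*(l-a)[1::-1]); yr=np.arctan2(*(r-b)[1::-1]); y=(yl+yr)/2; print("yaw l r",yl,yr)
print("centre",(a+b)/2+.106*np.array([np.cos(y),np.sin(y),0]))
for q in [(108,130),(153,177),(204,126),(247,175)]: print(f(q).round(4))
q=(f((130,152))+f((226,151)))/2; print("recess mid", q, "->",q+.094*np.array([np.cos(y),np.sin(y),0]))
E
```

```text
[ 0.41529162 -0.39103004  0.073     ] [ 0.41774436 -0.32883548  0.073     ] [ 0.60410632 -0.39558094  0.073     ] [ 0.61213907 -0.33517736  0.073     ] w near 0.06224291028780902 far 0.06093536134408545
yaw l r -0.024097800810058172 -0.032612159634913145
centre [ 0.52247538 -0.36293799  0.073     ]
[ 0.4184 -0.3874  0.073 ]
[ 0.4371 -0.3711  0.073 ]
[ 0.4189 -0.3495  0.073 ]
[ 0.4384 -0.3332  0.073 ]
recess mid [ 0.4279179  -0.36033755  0.073     ] -> [ 0.52188011 -0.36300256  0.073     ]
```

```bash

python3 -m inch '[[[0,3.6,1.4,0,1],[0,3.6,1.4,0,1],[0,3.6,1.4,0,1],[0,3.6,1.4,0,1],[0,2.4,0.9,0,1],[0,1.3,0.4,0,1],[2,0,0,0,1],[2,0,0,0,1]]]' >/dev/null
python3 -m inch '[[[2.5,0,0,0,1],[2.5,0,0,0,1],[0,0,0,0,1],[0,0,0,0,1]]]' >/dev/null
python3 -c "
from h import *
plan([.5955,-.18,.031],1.51)"
```

```text
t 46.70 pos [ 0.6086 -0.1528  0.1235] jaw y [0.03  0.999 0.029] finger x [ 0.     0.029 -1.   ] w 0.0871 F [-0.1  0.1  0.6] q [-0.44  0.67  1.51  0.03  0.97 -2.  ]
target [ 0.5955 -0.18    0.031 ] rows total cm [ 9.17 -3.03 -1.23]  turn 0.031
```

```bash

python3 -m inch '[[[0,-1.4,-0.6,0.03,1],[0,-1.3,-0.6,0,1],[0,0,0,0,1],[0,0,0,0,1],[0,0,0,0,1]]]' >/dev/null
python3 -c "
from h import *
plan([.5955,-.18,.031],1.51)"
```

```text
t 47.12 pos [ 0.5969 -0.1825  0.1277] jaw y [0.061 0.998 0.025] finger x [ 0.007  0.025 -1.   ] w 0.087 F [ 0.4  0.4 -0.2] q [-0.49  0.66  1.52  0.03  0.97 -2.01]
target [ 0.5955 -0.18    0.031 ] rows total cm [ 9.68 -0.   -0.21]  turn -0.000
```

```bash

python3 -m inch '[[[2.5,0,-0.2,0,1],[2.5,0,0,0,1],[2.5,0,0,0,1],[1.6,0,0,0,1],[0,0,0,0,1]]]' >/dev/null
python3 -c "
from h import *
plan([.5955,-.18,.031],1.51)"
```

```text
t 47.53 pos [ 0.6012 -0.1848  0.0411] jaw y [0.064 0.998 0.019] finger x [ 0.022  0.018 -1.   ] w 0.0871 F [ 0.6  0.  -0.2] q [-0.49  0.78  1.56  0.04  0.78 -2.02]
target [ 0.5955 -0.18    0.031 ] rows total cm [ 1.    0.43 -0.62]  turn -0.003
```

```bash

python3 -m inch '[[[0.9,0.4,-0.6,0,1],[0.2,0,0,0,1],[0,0,0,0,0.5],[0.05,0,0,0,0.5],[0.05,0,0,0,0.5],[0.05,0,0,0,0.5],[0,0,0,0,0.5],[0,0,0,0,0.5]]]' 50 >/dev/null; python3 s.py
python3 -m inch '[[[-0.5,0,0,0,0.5],[-1,0,0,0,0.5],[-1.5,0,0,0,0.5],[0,0,0,0,0.5]]]' 50 >/dev/null; python3 s.py
```

```text
48.2 [ 0.5999 -0.1825  0.0342] fx [ 0.031   0.0136 -0.9994] jaw [0.065 0.998 0.016] w 0.0658 q [-0.486, 0.7892, 1.5785, 0.0387, 0.7531, -2.0198] F [ 0.7 -0.3 -3.8]
48.53 [ 0.5974 -0.1825  0.0645] fx [ 0.0268  0.0153 -0.9995] jaw [0.065 0.998 0.017] w 0.0655 q [-0.4876, 0.7416, 1.5722, 0.0359, 0.8116, -2.018] F [ 0.6 -0.6 -3.7]
```

```bash

python3 -m inch '[[[-2,0,0,0,0.5],[-2.5,0,0,0,0.5],[-2.5,0,0,0,0.5],[-2.5,0,0,0,0.5],[-1,0,0,0,0.5],[0,0,0,-0.036,0.5],[0,-2,-0.6,0,0.5],[0,-2,-0.6,0,0.5]]]' 50 >/dev/null; python3 s.py
python3 -m inch '[[[0,-2,-0.6,0,0.5],[0,-2,-0.6,0,0.5],[0,-2,-0.6,0,0.5],[0,-2,-0.6,0,0.5],[0,-2,-0.6,0,0.5],[0,-1.5,-0.6,0,0.5],[0,0,0,0,0.5],[0,0,0,0,0.5]]]' 50 >/dev/null
python3 -c "
from h import *
plan([.5264,-.363,.115],1.542)"
```

```text
49.2 [ 0.58   -0.2198  0.172 ] fx [ 0.0241  0.0186 -0.9995] jaw [0.022 1.    0.019] w 0.0656 q [-0.556, 0.5877, 1.5156, 0.0333, 1.0279, -2.1216] F [ 0.6 -0.6 -4.2]
t 49.87 pos [ 0.5351 -0.3403  0.1623] jaw y [0.025 0.999 0.023] finger x [ 0.017  0.022 -1.   ] w 0.0659 F [ 0.   0.7 -3.9] q [-0.76  0.62  1.48  0.03  1.05 -2.32]
target [ 0.5264 -0.363   0.115 ] rows total cm [ 4.66 -2.4  -0.89]  turn 0.004
```

```bash

python3 -m inch '[[[0,-1.3,-0.45,0.004,0.5],[0,-1,-0.4,0,0.5],[0,0,0,0,0.5],[1.5,0,0,0,0.5],[1,0,0,0,0.5],[0,0,0,0,0.5],[0,0,0,0,0.5]]]' 50 >/dev/null
python3 -c "
from h import *
plan([.5264,-.363,.112],1.542)"
```

```text
t 50.45 pos [ 0.526  -0.3617  0.1346] jaw y [0.027 0.999 0.025] finger x [ 0.016  0.024 -1.   ] w 0.0655 F [-0.7  0.6 -3.6] q [-0.79  0.66  1.48  0.03  1.   -2.35]
target [ 0.5264 -0.363   0.112 ] rows total cm [ 2.25 -0.18  0.01]  turn 0.002
```

```bash

python3 -m inch '[[[0.8,-0.15,0,0,0.5],[0.8,0,0,0,0.5],[0.6,0,0,0,0.5],[0,0,0,0,0.5]]]' 50 >/dev/null; python3 -c "
from h import *
plan([.5264,-.363,.101],1.542)"
python3 -m inch '[[[0.3,0,0,0,0.5],[0.3,0,0,0,0.5],[0.2,0,0,0,0.5],[0,0,0,0,0.5]]]' 50 >/dev/null; python3 s.py
```

```text
t 50.78 pos [ 0.5274 -0.3622  0.1116] jaw y [0.025 0.999 0.024] finger x [ 0.018  0.024 -1.   ] w 0.0658 F [ 0.2  1.  -3.6] q [-0.79  0.69  1.49  0.04  0.96 -2.36]
target [ 0.5264 -0.363   0.101 ] rows total cm [ 1.06 -0.11 -0.11]  turn 0.004
51.12 [ 0.5279 -0.3619  0.1026] fx [ 0.0177  0.0235 -0.9996] jaw [0.025 0.999 0.024] w 0.0655 q [-0.789, 0.7076, 1.4979, 0.036, 0.9406, -2.356] F [ 0.  -0.3 -3.4]
```

```bash

python3 -m inch '[[[0.2,-0.1,-0.1,0,0.5],[0.2,0,0,0,0.5],[0,0,0,0,0.5]]]' 50 >/dev/null; python3 s.py
python3 -m inch '[[[0.3,0,0,0,0.5],[0.2,0,0,0,0.5],[0,0,0,0,0.5]]]' 50 >/dev/null; python3 s.py
```

```text
51.37 [ 0.5277 -0.363   0.1019] fx [ 0.02    0.0225 -0.9995] jaw [0.024 0.999 0.023] w 0.0657 q [-0.7908, 0.7082, 1.499, 0.0373, 0.9366, -2.3598] F [ 0.4 -0.4 -3.5]
51.62 [ 0.5283 -0.3636  0.1017] fx [ 0.0229  0.0196 -0.9995] jaw [0.024 1.    0.02 ] w 0.0652 q [-0.7908, 0.7083, 1.4998, 0.0375, 0.9317, -2.3602] F [ 0.1  0.1 -4.2]
```

```bash

python3 -m inch '[[[0.4,0,0,0,0.5]]]' 50 >/dev/null; python3 s.py
python3 -m inch '[[[0,0,0,0,1],[0,0,0,0,1],[0,0,0,0,1],[0,0,0,0,1],[0,0,0,0,1],[-1,0,0,0,1],[-2.5,0,0,0,1],[-3,0,0,0,1]]]' >/dev/null
python3 -m inch '[[[-3,0,0,0,1],[-3,0,0,0,1],[-2,0,0,0,1],[0,0,0,0,1],[0,0,0,0,1],[0,0,0,0,1]]]' >/dev/null; python3 s.py
python3 - <<'E'
from h import *
iw=camera_info("wrist"); im=camera("wrist"); np.savez("pics/w13.npz",**iw); cv2.imwrite("pics/w13.png",im[:,:,::-1])
c=lambda a,x0,y0,x1,y1,f: cv2.resize(np.ascontiguousarray(a[y0:y1,x0:x1,::-1]),None,fx=f,fy=f,interpolation=cv2.INTER_CUBIC)
A=c(im,210,0,440,250,2); s=camera("side"); B=c(s,310,220,470,345,2.8); 
H=max(A.shape[0],B.shape[0]); A=cv2.copyMakeBorder(A,0,H-A.shape[0],0,0,0);B=cv2.copyMakeBorder(B,0,H-B.shape[0],0,0,0); o=np.hstack([A,B])[:, :800] if A.shape[1]+B.shape[1]>800 else np.hstack([A,B]); 
o=cv2.resize(np.hstack([A,B]),None,fx=.85,fy=.85); print(o.shape,A.shape,B.shape); cv2.imwrite("pics/c13.png",o)
E
```

```text
51.7 [ 0.5288 -0.3641  0.1005] fx [ 0.024   0.0181 -0.9995] jaw [0.023 1.    0.019] w 0.0657 q [-0.7907, 0.71, 1.5001, 0.0372, 0.9278, -2.3603] F [-8.7  6.9 33.3]
52.87 [ 0.5254 -0.3682  0.2533] fx [ 0.0247  0.0162 -0.9996] jaw [0.024 1.    0.017] w 0.0873 q [-0.7987, 0.526, 1.3755, 0.0308, 1.2347, -2.3553] F [-0.  -0.4 -0.7]
(425, 772, 3) (500, 460, 3) (500, 448, 3)
```

View pics/c13.png

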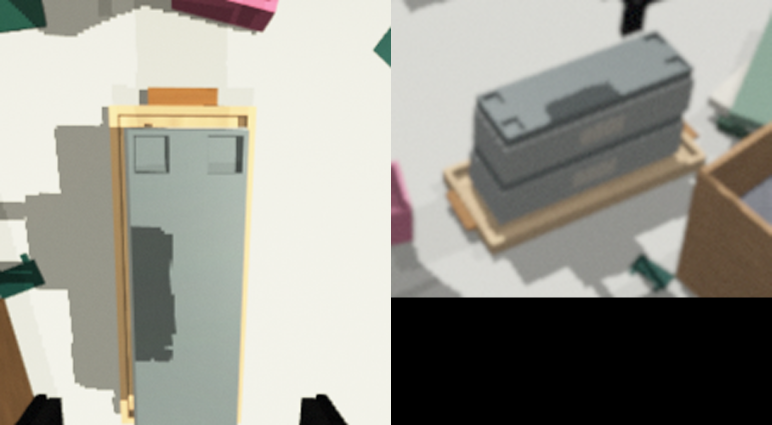

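The first box sits flat and square on the base. The side view shows no gap, and its lid's near corners are at crop (126,128) and (249,129).

```bash
python3 - <<'E'
from h import *
iw=dict(np.load("pics/w13.npz"))
for z in (.134,.140):
    a,b=[onz(iw,(p[0]/1.7+210,p[1]/1.7),z) for p in [(126,128),(249,129)]]; d=b-a; L=np.linalg.norm(d); d/=L; print(z,L,"centre",(a+b)/2+.106*np.array([.9996,-.029,0]))
    q=np.mean([onz(iw,(p[0]/1.7+210,p[1]/1.7),z) for p in [(151,154),(225,154)]],0); print("recess",q+.094*np.array([.9996,-.029,0]))
plan([.6029,.0024,.2],1.519)
E
```

```text
0.134 0.06247679147016297 centre [ 0.52428249 -0.36290004  0.134     ]
recess [ 0.52440555 -0.36256962  0.134     ]
0.14 0.06108080267920273 centre [ 0.52475283 -0.36309128  0.14      ]
recess [ 0.52460512 -0.36276048  0.14      ]
t 52.97 pos [ 0.5248 -0.3676  0.2519] jaw y [0.024 1.    0.019] finger x [ 0.023  0.018 -1.   ] w 0.0871 F [ 0.7  0.3 -0.8] q [-0.8   0.53  1.38  0.03  1.23 -2.36]
target [0.6029 0.0024 0.2   ] rows total cm [ 6.05 37.07  6.78]  turn 0.028
```

```bash

python3 -m inch '[[[0,3.5,0.6,0.03,1],[0,4,0.7,0,1],[0,4,0.7,0,1],[0,4,0.7,0,1],[0,4,0.7,0,1],[0,4,0.7,0,1],[0,4,0.7,0,1],[0,3,0.7,0,1]]]' >/dev/null
python3 -m inch '[[[0,2,0.4,0,1],[0,1.2,0.2,0,1],[0,0,0,0,1],[0,0,0,0,1],[0,0,0,0,1]]]' >/dev/null
python3 - <<'E'
from h import *
plan([.6029,.0024,.12],1.519)
iw=camera_info("wrist"); im=camera("wrist"); np.savez("pics/w14.npz",**iw); cv2.imwrite("pics/w14.png",im[:,:,::-1])
# row of brightness along a few lines for edges
g=cv2.cvtColor(im,cv2.COLOR_RGB2HSV); i16=im.astype(int)
m=((i16[...,0]-i16[...,2]<=0)&(i16.max(2)>90)&(i16.max(2)<215)).astype(np.uint8); m[245:]=0
m=cv2.morphologyEx(m,cv2.MORPH_OPEN,np.ones((5,5)))
for c,r in rects(im,m,800):
    b=cv2.approxPolyDP(c,8,True)[:,0]; print(cv2.boundingRect(c),b.tolist())
E
```

```text
t 54.05 pos [ 0.5966 -0.0201  0.2365] jaw y [0.061 0.998 0.032] finger x [-0.016  0.033 -0.999] w 0.0874 F [-0.6 -0.7  0.8] q [-0.23  0.49  1.49  0.03  1.18 -1.76]
target [0.6029 0.0024 0.12  ] rows total cm [11.7   1.91  0.7 ]  turn -0.010
(304, 95, 56, 150) [[304, 95], [306, 244], [354, 244], [358, 146], [345, 137], [358, 144], [359, 114], [341, 114], [352, 113], [354, 95], [323, 95], [322, 114], [320, 95]]
(447, 92, 64, 153) [[510, 94], [490, 92], [463, 132], [469, 145], [455, 142], [447, 244], [495, 238]]
(454, 76, 37, 54) [[490, 76], [475, 77], [470, 99], [470, 78], [456, 79], [454, 129]]
```

```bash
python3 - <<'E'
from h import *
iw=dict(np.load("pics/w14.npz"))
a,b,l,r=[onz(iw,p,.067) for p in [(304,94),(360,94),(306,244),(354,244)]]
yl=np.arctan2(*(l-a)[1::-1]); yr=np.arctan2(*(r-b)[1::-1]); y=(yl+yr)/2
print(a,b,np.linalg.norm(b-a),np.linalg.norm(r-l),"yaws",yl,yr,"centre",(a+b)/2+.106*np.array([np.cos(y),np.sin(y),0]))
E
```

```text
[ 0.49554972 -0.02125222  0.067     ] [0.49903201 0.03810886 0.067     ] 0.05946313136939101 0.059180307328769284 yaws -0.05850924712868844 -0.06018330797920319 centre [0.60310426 0.00214131 0.067     ]
```

```bash

python3 -m inch '[[[0,0.8,0.4,0,1],[0,0.7,0.3,0,1],[2.5,0,0,0,1],[3,0,0,0,1],[3,0,0,0,1],[2.5,0,0,0,1],[0,0,0,0,1],[0,0,0,0,1]]]' >/dev/null
python3 -c "
from h import *
plan([.603,.002,.031],1.514)"
```

```text
t 54.77 pos [ 0.6092 -0.007   0.1261] jaw y [0.072 0.997 0.03 ] finger x [-0.005  0.031 -1.   ] w 0.0867 F [ 0.6 -0.5 -0. ] q [-0.21  0.64  1.56  0.04  0.95 -1.73]
target [0.603 0.002 0.031] rows total cm [ 9.54  0.56 -0.62]  turn -0.015
```

```bash

python3 -m inch '[[[0,0.55,-0.6,-0.01,1],[2.5,0,0,0,1],[2.5,0,0,0,1],[2.5,0,0,0,1],[0.8,0,0,0,1],[0,0,0,0,1]]]' >/dev/null
python3 -c "
from h import *
plan([.603,.002,.031],1.514)"
```

```text
t 55.27 pos [0.6115 0.0011 0.0526] jaw y [0.061 0.998 0.028] finger x [ 0.016  0.027 -1.   ] w 0.0866 F [ 1.1 -0.7 -1.3] q [-0.2   0.75  1.61  0.04  0.77 -1.74]
target [0.603 0.002 0.031] rows total cm [ 2.15 -0.02 -0.88]  turn -0.004
```

```bash

python3 -m inch '[[[1,0,-0.9,0,1],[1,0,0,0,1],[0.2,0,0,0,1],[0,0,0,0,0.5],[0.05,0,0,0,0.5],[0.05,0,0,0,0.5],[0.05,0,0,0,0.5],[0,0,0,0,0.5]]]' 50 >/dev/null; python3 s.py
python3 -m inch '[[[0,0,0,0,0.5],[0,0,0,0,0.5]]]' 50 >/dev/null; python3 s.py
python3 -m inch '[[[-0.5,0,0,0,0.5],[-1.5,0,0,0,0.5],[-2.5,0,0,0,0.5],[-2.5,0,0,0,0.5],[-2.5,0,0,0,0.5],[-2.5,0,0,0,0.5],[-2.5,0,0,0,0.5],[-2.5,0,0,0,0.5]]]' 50 >/dev/null; python3 s.py
```

```text
55.93 [0.611  0.0015 0.0381] fx [ 0.0338  0.024  -0.9991] jaw [0.059 0.998 0.026] w 0.0656 q [-0.195, 0.7678, 1.627, 0.0456, 0.7188, -1.7398] F [ 0.5  0.3 -2.4]
56.1 [0.6108 0.0015 0.0379] fx [ 0.0333  0.0239 -0.9992] jaw [0.059 0.998 0.026] w 0.0654 q [-0.195, 0.7681, 1.6271, 0.0455, 0.7189, -1.7397] F [-0.1  0.  -2.2]
56.77 [ 0.598  -0.0018  0.2064] fx [ 0.0092  0.0283 -0.9996] jaw [0.06  0.998 0.029] w 0.0659 q [-0.2045, 0.5196, 1.5373, 0.0335, 1.0817, -1.7305] F [ 0.2 -1.1 -2.2]
```

```bash

python3 -m inch '[[[-1.5,-1.5,0,0,0.5],[0,-3,-0.35,0,0.5],[0,-3,-0.35,0,0.5],[0,-3,-0.35,0,0.5],[0,-3,-0.35,0,0.5],[0,-3,-0.35,0,0.5],[0,-3,-0.35,0,0.5],[0,-3,-0.35,0,0.5]]]' 50 >/dev/null
python3 -m inch '[[[0,-3,-0.35,0,0.5],[0,-3,-0.35,0,0.5],[0,-2.5,-0.3,0,0.5],[0,-1.5,-0.3,0,0.5],[0,-0.5,0,-0.03,0.5],[0,0,0,0,0.5],[0,0,0,0,0.5]]]' 50 >/dev/null
python3 -c "
from h import *
plan([.5307,-.363,.18],1.542)"
```

```text
t 58.02 pos [ 0.5358 -0.3425  0.2204] jaw y [0.027 0.999 0.029] finger x [ 0.018  0.028 -0.999] w 0.0657 F [ 0.3  1.5 -3. ] q [-0.76  0.56  1.42  0.04  1.17 -2.32]
target [ 0.5307 -0.363   0.18  ] rows total cm [ 3.97 -2.18 -0.53]  turn 0.001
```

```bash

python3 -m inch '[[[0,-1.1,-0.3,0,0.5],[0,-1,-0.2,0,0.5],[0,0,0,0,0.5],[1.5,0,0,0,0.5],[1,0,0,0,0.5],[0,0,0,0,0.5],[0,0,0,0,0.5]]]' 50 >/dev/null
python3 -c "
from h import *
plan([.5307,-.363,.177],1.542)"
```

```text
t 58.60 pos [ 0.5307 -0.3614  0.1942] jaw y [0.026 0.999 0.03 ] finger x [ 0.017  0.029 -0.999] w 0.0657 F [ 0.8  0.4 -2.8] q [-0.79  0.59  1.42  0.04  1.13 -2.35]
target [ 0.5307 -0.363   0.177 ] rows total cm [ 1.72 -0.21 -0.02]  turn 0.003
```

```bash

python3 -m inch '[[[0.8,-0.2,0,0,0.5],[0.8,0,0,0,0.5],[0.4,0,0,0,0.5],[0,0,0,0,0.5]]]' 50 >/dev/null; python3 -c "
from h import *
plan([.5307,-.363,.166],1.542)"
python3 -m inch '[[[0.4,0,0,0,0.5],[0.3,0,0,0,0.5],[0.2,0,0,0,0.5],[0,0,0,0,0.5]]]' 50 >/dev/null; python3 s.py
python3 -m inch '[[[0.3,0,0,0,0.5],[0.2,0,0,0,0.5],[0.1,0,0,0,0.5]]]' 50 >/dev/null; python3 s.py
```

```text
t 58.93 pos [ 0.5318 -0.3624  0.1733] jaw y [0.024 0.999 0.029] finger x [ 0.018  0.029 -0.999] w 0.0657 F [-0.9  0.4 -2.5] q [-0.79  0.62  1.44  0.04  1.09 -2.35]
target [ 0.5307 -0.363   0.166 ] rows total cm [ 0.73 -0.08 -0.12]  turn 0.004
59.27 [ 0.5325 -0.3626  0.1667] fx [ 0.02    0.0272 -0.9994] jaw [0.024 0.999 0.028] w 0.0653 q [-0.7865, 0.629, 1.4444, 0.0379, 1.0736, -2.3513] F [ 0.4  0.4 -1.2]
59.52 [ 0.5331 -0.363   0.1659] fx [ 0.0226  0.0242 -0.9995] jaw [0.023 0.999 0.025] w 0.0656 q [-0.7862, 0.6295, 1.446, 0.0378, 1.0676, -2.3516] F [-1.3  0.3  0.4]
```

```bash

python3 -m inch '[[[0.3,0,0,0,0.5],[0.3,0,0,0,0.5]]]' 50 >/dev/null; python3 s.py
python3 -m inch '[[[0,0,0,0,1],[0,0,0,0,1],[0,0,0,0,1],[0,0,0,0,1],[0,0,0,0,1],[-1,0,0,0,1],[-2.5,0,0,0,1],[-3,0,0,0,1]]]' >/dev/null
python3 -m inch '[[[-3,0,0,0,1],[-3,0,0,0,1],[-2,0,0,0,1],[0,0,0,0,1],[0,0,0,0,1],[0,0,0,0,1]]]' >/dev/null; python3 s.py
python3 - <<'E'
from h import *
iw=camera_info("wrist"); im=camera("wrist"); np.savez("pics/w15.npz",**iw); cv2.imwrite("pics/w15.png",im[:,:,::-1])
i16=im.astype(int); m=((i16[...,0]-i16[...,2]<=0)&(i16.max(2)>60)&(i16.max(2)<215)).astype(np.uint8); m[245:]=0
m=cv2.morphologyEx(m,cv2.MORPH_OPEN,np.ones((5,5)))
for c,r in rects(im,m,1500): print(cv2.boundingRect(c),cv2.approxPolyDP(c,6,True)[:,0].tolist())
cv2.imwrite("pics/s15.png",camera("side")[:,:,::-1])
E
```

```text
59.68 [ 0.5332 -0.3632  0.1656] fx [ 0.024   0.0227 -0.9995] jaw [0.023 0.999 0.023] w 0.0657 q [-0.7861, 0.6294, 1.4472, 0.0378, 1.0644, -2.3518] F [-5.5  3.6 17.2]
60.85 [ 0.5301 -0.3671  0.3177] fx [ 0.0243  0.0222 -0.9995] jaw [0.024 0.999 0.023] w 0.0869 q [-0.794, 0.4758, 1.2817, 0.0335, 1.3829, -2.3473] F [ 0.5 -0.3  0.2]
(63, 198, 133, 47) [[195, 244], [181, 198], [63, 221], [72, 244]]
(285, 73, 69, 172) [[285, 73], [290, 244], [347, 244], [353, 73]]
(0, 0, 85, 245) [[28, 0], [0, 0], [0, 244], [13, 244], [4, 220], [84, 189]]
```

```bash
python3 - <<'E'
from h import *
iw=dict(np.load("pics/w15.npz"))
for z in (.195,.201):
    a,b,l,r=[onz(iw,p,z) for p in [(284.5,72.5),(353.5,72.5),(289.5,244),(347.5,244)]]
    yl=np.arctan2(*(l-a)[1::-1]); yr=np.arctan2(*(r-b)[1::-1]); y=(yl+yr)/2
    print(z,np.linalg.norm(b-a),np.linalg.norm(r-l),"yaws",yl,yr,"centre",(a+b)/2+.106*np.array([np.cos(y),np.sin(y),0]))
plan([.5924,.1728,.25],1.604)
E
```

```text
0.195 0.06016860823233024 0.06142685903205893 yaws -0.026707737068632505 -0.01918573135508606 centre [ 0.52612968 -0.36150684  0.195     ]
0.201 0.05884128354736076 0.06007177722596887 yaws -0.026707737068632338 -0.01918573135508581 centre [ 0.52665803 -0.36171004  0.201     ]
t 60.95 pos [ 0.5295 -0.3666  0.3163] jaw y [0.024 0.999 0.025] finger x [ 0.022  0.024 -0.999] w 0.0869 F [-0.3 -0.2 -1.1] q [-0.79  0.48  1.28  0.03  1.38 -2.35]
target [0.5924 0.1728 0.25  ] rows total cm [ 8.08 53.89  4.84]  turn -0.057
```

```bash

python3 -m inch '[[[0,3.5,0.5,-0.05,1],[0,4,0.5,0,1],[0,4,0.5,0,1],[0,4,0.5,0,1],[0.7,4,0.5,0,1],[0.7,4,0.5,0,1],[0.7,4,0.5,0,1],[0.7,4,0.5,0,1]]]' >/dev/null
python3 -m inch '[[[0.7,4,0.4,0,1],[0.7,4,0.4,0,1],[0.7,4,0.4,0,1],[0.7,3.5,0.4,0,1],[0.5,2,0,0,1],[0.5,1,0,0,1],[0,0,0,0,1],[0,0,0,0,1]]]' >/dev/null
python3 - <<'E'
from h import *
plan([.5924,.1728,.12],1.604)
iw=camera_info("wrist"); im=camera("wrist"); np.savez("pics/w16.npz",**iw); cv2.imwrite("pics/w16.png",im[:,:,::-1])
i16=im.astype(int); m=((i16[...,0]-i16[...,2]<=0)&(i16.max(2)>70)&(i16.max(2)<215)).astype(np.uint8); m[245:]=0
m=cv2.morphologyEx(m,cv2.MORPH_OPEN,np.ones((5,5)))
for c,r in rects(im,m,1500): print(cv2.boundingRect(c),cv2.approxPolyDP(c,6,True)[:,0].tolist())
E
```

```text
t 62.28 pos [0.5633 0.1487 0.2363] jaw y [-0.021  0.999  0.035] finger x [-0.025  0.034 -0.999] w 0.0868 F [-0.2 -0.9 -0. ] q [ 0.05  0.47  1.53  0.04  1.16 -1.56]
target [0.5924 0.1728 0.12  ] rows total cm [11.63  1.94  3.24]  turn -0.012
(305, 121, 55, 124) [[305, 121], [306, 244], [354, 244], [357, 173], [344, 168], [357, 169], [347, 161], [357, 155], [356, 121]]
```

```bash
python3 - <<'E'
from h import *
iw=dict(np.load("pics/w16.npz"))
a,b,l,r=[onz(iw,p,.067) for p in [(304.5,120),(359,120),(305.5,244),(354.5,244)]]
yl=np.arctan2(*(l-a)[1::-1]); yr=np.arctan2(*(r-b)[1::-1]); y=(yl+yr)/2
print(a,b,np.linalg.norm(b-a),np.linalg.norm(r-l),"yaws",yl,yr,"centre",(a+b)/2+.106*np.array([np.cos(y),np.sin(y),0]))
E
python3 -m inch '[[[0,1.0,1.5,0,1],[0,0.7,1.5,0,1],[2.5,0,0,0,1],[3,0,0,0,1],[3,0,0,0,1],[2,0,0,0,1],[0,0,0,0,1],[0,0,0,0,1]]]' >/dev/null
python3 -c "
from h import *
plan([.5924,.173,.031],1.604)"
```

```text
[0.48807389 0.14057181 0.067     ] [0.48679701 0.19993213 0.067     ] 0.05937404809456233 0.060327239606281904 yaws 0.018968655538051 0.02540581841592047 centre [0.59340936 0.17260362 0.067     ]
t 63.00 pos [0.5982 0.1538 0.1314] jaw y [-0.002  1.     0.031] finger x [-0.015  0.031 -0.999] w 0.0873 F [0.1 0.6 0.5] q [ 0.06  0.65  1.53  0.04  0.97 -1.54]
target [0.5924 0.173  0.031 ] rows total cm [10.1   1.61 -0.43]  turn -0.031
```

Box C is at (0.593,0.173) with yaw about 0.025. The wrist and top views agree.

```bash

python3 -m inch '[[[0,0.8,-0.4,-0.03,1],[0,0.8,0,0,1],[0,0,0,0,1],[2.5,0,0,0,1],[2.5,0,0,0,1],[1.5,0,0,0,1],[0,0,0,0,1]]]' >/dev/null
python3 -c "
from h import *
plan([.593,.173,.031],1.597)"
```

```text
t 63.58 pos [0.6019 0.1727 0.0773] jaw y [-0.034  0.999  0.032] finger x [ 0.009  0.033 -0.999] w 0.0873 F [-2.2  0.3 -0. ] q [ 0.09  0.72  1.56  0.04  0.85 -1.55]
target [0.593 0.173 0.031] rows total cm [ 4.62 -0.09 -0.93]  turn 0.008
```

```bash

python3 -m inch '[[[1.5,-0.1,-0.9,0,1],[1.5,0,0,0,1],[1.2,0,0,0,1],[0.3,0,0,0,1],[0,0,0,0,1]]]' >/dev/null; python3 s.py
python3 -m inch '[[[0.2,0,0,0,0.5],[0.1,0,0,0,0.5],[0.05,0,0,0,0.5],[0.05,0,0,0,0.5],[0.05,0,0,0,0.5],[0,0,0,0,0.5],[0,0,0,0,0.5],[0,0,0,0,0.5]]]' 50 >/dev/null; python3 s.py
python3 -m inch '[[[-0.5,0,0,0,0.5],[-1.5,0,0,0,0.5],[-2.5,0,0,0,0.5],[-3,0,0,0,0.5],[-3,0,0,0,0.5],[-3,0,0,0,0.5],[-3,0,0,0,0.5],[-3,0,0,0,0.5]]]' 50 >/dev/null; python3 s.py
```

```text
64.0 [0.5989 0.1751 0.0381] fx [ 0.0224  0.0336 -0.9992] jaw [-0.038  0.999  0.033] w 0.0867 q [0.0905, 0.7793, 1.5899, 0.0463, 0.7475, -1.5516] F [ 0.5 -0.1  0.7]
64.67 [0.6018 0.1754 0.0371] fx [ 0.0285  0.0339 -0.999 ] jaw [-0.039  0.999  0.033] w 0.066 q [0.0906, 0.7818, 1.5874, 0.0461, 0.7414, -1.552] F [ 0.1 -0.4 -0.7]
65.33 [0.5872 0.1678 0.2275] fx [-0.0039  0.031  -0.9995] jaw [-0.038  0.999  0.031] w 0.0658 q [0.0803, 0.5131, 1.4801, 0.0342, 1.15, -1.5422] F [ 1.1 -1.  -3.6]
```

```bash

python3 -m inch '[[[-2.5,0,0,0.032,0.5],[-2,0,0,0.032,0.5],[0,-2,-0.2,0,0.5],[0,-3.3,-0.25,0,0.5],[0,-3.5,-0.25,0,0.5],[0,-3.5,-0.25,0,0.5],[0,-3.5,-0.25,0,0.5],[0,-3.5,-0.25,0,0.5]]]' 50 >/dev/null; python3 s.py
python3 -m inch '[[[0,-3.5,-0.25,0,0.5],[0,-3.5,-0.25,0,0.5],[0,-3.5,-0.25,0,0.5],[0,-3.5,-0.25,0,0.5],[0,-3.5,-0.25,0,0.5],[0,-3,-0.25,0,0.5],[0,-2,0,0,0.5],[0,0,0,0,0.5]]]' 50 >/dev/null
python3 -m inch '[[[0,0,0,0,0.5],[0,0,0,0,0.5]]]' 50 >/dev/null
python3 -c "
from h import *
plan([.5325,-.3625,.24],1.545)"
```

```text
66.0 [ 0.5667 -0.0233  0.2772] fx [ 0.0099  0.0367 -0.9993] jaw [0.015 0.999 0.037] w 0.0658 q [-0.2582, 0.3973, 1.534, 0.0406, 1.2103, -1.828] F [ 1.3 -0.4 -3.9]
t 66.83 pos [ 0.5377 -0.264   0.2638] jaw y [0.025 0.999 0.04 ] finger x [-0.001  0.04  -0.999] w 0.066 F [ 0.7 -0.5 -3.4] q [-0.66  0.47  1.45  0.03  1.25 -2.21]
target [ 0.5325 -0.3625  0.24  ] rows total cm [ 1.98 -9.95 -0.26]  turn 0.000
```

```bash

python3 -m inch '[[[0,-2.5,0,0,0.5],[0,-2.5,0,0,0.5],[0,-2.2,0,0,0.5],[0,-1.5,0,0,0.5],[0,-0.7,0,0,0.5],[0,0,0,0,0.5],[0,0,0,0,0.5],[0,0,0,0,0.5]]]' 50 >/dev/null
python3 -c "
from h import *
plan([.5325,-.3625,.24],1.545)"
```

```text
t 67.50 pos [ 0.5357 -0.3471  0.2581] jaw y [0.014 0.999 0.052] finger x [-0.007  0.052 -0.999] w 0.0659 F [-0.   1.3 -3.5] q [-0.77  0.54  1.34  0.03  1.3  -2.33]
target [ 0.5325 -0.3625  0.24  ] rows total cm [ 1.73 -1.64 -0.29]  turn 0.012
```

```bash

python3 -m inch '[[[0,-0.9,-0.2,0.012,0.5],[0,-0.7,-0.1,0,0.5],[0,0,0,0,0.5],[0,0,0,0,0.5]]]' 50 >/dev/null
python3 -c "
from h import *
plan([.5325,-.3625,.24],1.545)"
```

```text
t 67.83 pos [ 0.5325 -0.3607  0.2576] jaw y [0.023 0.998 0.054] finger x [-0.008  0.054 -0.999] w 0.0661 F [ 0.1  0.6 -4. ] q [-0.78  0.54  1.33  0.03  1.31 -2.34]
target [ 0.5325 -0.3625  0.24  ] rows total cm [ 1.75 -0.27  0.02]  turn 0.003
```

```bash

python3 -m inch '[[[0.8,-0.3,0.1,0,0.5],[0.7,0,0,0,0.5],[0,0,0,0,0.5],[0,0,0,0,0.5]]]' 50 >/dev/null
python3 -c "
from h import *
plan([.5335,-.3632,.226],1.545)"
```

```text
t 68.17 pos [ 0.5333 -0.363   0.2408] jaw y [0.023 0.998 0.054] finger x [-0.007  0.054 -0.999] w 0.0658 F [ 0.  -0.  -2.5] q [-0.79  0.56  1.34  0.03  1.28 -2.34]
target [ 0.5335 -0.3632  0.226 ] rows total cm [ 1.48 -0.1   0.03]  turn 0.002
```

```bash

python3 -m inch '[[[0.5,-0.05,0,0,0.5],[0.3,0,0,0,0.5],[0,0,0,0,0.5]]]' 50 >/dev/null; python3 s.py
python3 -m inch '[[[0.4,-0.05,0,0,0.5],[0.3,0,0,0,0.5],[0,0,0,0,0.5]]]' 50 >/dev/null; python3 s.py
python3 -m inch '[[[0.3,0,0,0,0.5],[0.2,0,0,0,0.5]]]' 50 >/dev/null; python3 s.py
```

```text
68.42 [ 0.5331 -0.3626  0.2314] fx [-0.0084  0.0552 -0.9984] jaw [0.023 0.998 0.055] w 0.0659 q [-0.7857, 0.5729, 1.3523, 0.0347, 1.2616, -2.3448] F [ 0.7 -0.3 -3.5]
68.67 [ 0.5332 -0.3641  0.2271] fx [-0.0067  0.051  -0.9987] jaw [0.023 0.998 0.051] w 0.0656 q [-0.7864, 0.577, 1.3569, 0.033, 1.2487, -2.3453] F [-0.2  0.9 -1.9]
68.83 [ 0.5336 -0.3651  0.2261] fx [-0.0041  0.0466 -0.9989] jaw [0.023 0.999 0.047] w 0.0658 q [-0.7865, 0.5774, 1.3591, 0.0317, 1.2412, -2.3455] F [-5.1  1.8  9.2]
```

```bash

python3 -m inch '[[[0.3,0,0,0,0.5],[0.3,0,0,0,0.5]]]' 50 >/dev/null; python3 s.py
python3 -m inch '[[[0,0,0,0,1],[0,0,0,0,1],[0,0,0,0,1],[0,0,0,0,1],[0,0,0,0,1],[0,0,0,0,1],[-1,0,0,0,1],[-2,0,0,0,1]]]' >/dev/null; python3 s.py
python3 -m inch '[[[-2.5,0,0,0,1],[-3,0,0,0,1],[-3,0,0,0,1],[-3,0,0,0,1],[0,0,0,0,1],[0,0,0,0,1],[0,0,0,0,1]]]' >/dev/null; python3 s.py
python3 - <<'E'
from h import *
iw=camera_info("wrist"); im=camera("wrist"); cv2.imwrite("pics/w17.png",im[:,:,::-1])
i16=im.astype(int); m=((i16[...,0]-i16[...,2]<=0)&(i16.max(2)>60)&(i16.max(2)<215)).astype(np.uint8); m[245:]=0
m=cv2.morphologyEx(m,cv2.MORPH_OPEN,np.ones((5,5)))
for c,r in rects(im,m,1500): print(cv2.boundingRect(c),cv2.approxPolyDP(c,6,True)[:,0].tolist())
np.savez("pics/w17.npz",**iw)
A=cv2.resize(np.ascontiguousarray(im[0:250,210:440,::-1]),None,fx=1.7,fy=1.7); s=camera("side"); B=cv2.resize(np.ascontiguousarray(s[170:345,310:470,::-1]),None,fx=2.43,fy=2.43,interpolation=cv2.INTER_CUBIC)
h=min(A.shape[0],B.shape[0]); o=np.hstack([A[:h],B[:h]]); print(o.shape); cv2.imwrite("pics/c17.png",o)
E
```

```text
69.0 [ 0.5336 -0.365   0.2261] fx [-0.002   0.0446 -0.999 ] jaw [0.023 0.999 0.045] w 0.0658 q [-0.7865, 0.5761, 1.3617, 0.0319, 1.2369, -2.3453] F [-3.3  3.2 11.7]
69.67 [ 0.5332 -0.3651  0.2541] fx [-0.0043  0.0483 -0.9988] jaw [0.023 0.999 0.048] w 0.087 q [-0.7874, 0.5498, 1.3287, 0.0322, 1.3005, -2.3445] F [-0.4  0.3 -0.1]
70.25 [ 0.5348 -0.3724  0.3815] fx [ 0.0016  0.042  -0.9991] jaw [0.023 0.999 0.042] w 0.087 q [-0.7934, 0.4596, 1.1403, 0.0306, 1.5705, -2.3418] F [-0.4 -0.   0.4]
(93, 187, 125, 58) [[217, 238], [201, 187], [93, 207], [107, 244]]
(291, 71, 68, 174) [[291, 71], [291, 167], [299, 172], [291, 188], [292, 244], [347, 244], [358, 77]]
(0, 0, 106, 245) [[0, 0], [0, 244], [61, 244], [45, 205], [105, 183], [60, 0]]
(425, 780, 3)
```

View pics/c17.png

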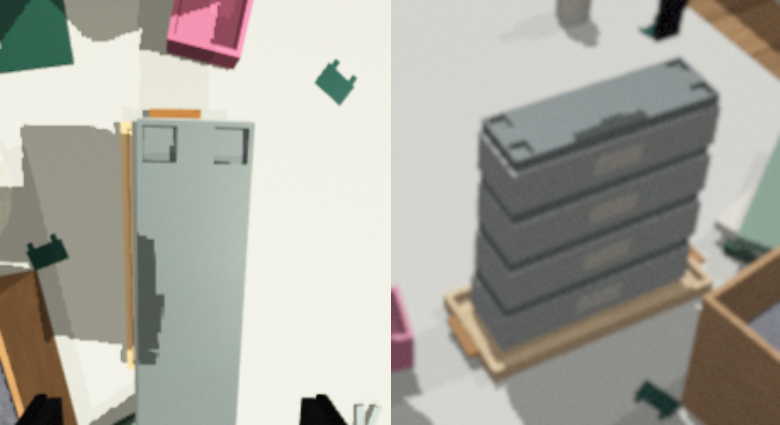

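The side view shows four boxes stacked straight with even gaps, all lids on. The one oddity is a thin bright strip under the top lid's near end, at crop (505,160), so I'll check numerically that this lid is home.

```bash
python3 - <<'E'
from h import *
iw=dict(np.load("pics/w17.npz")); si=camera_info("side"); it=camera_info("top")
S=lambda p:((p[0]-391)/2.43+310,p[1]/2.43+170); W=lambda p:(p[0]/1.7+210,p[1]/1.7)
print("near -y",tri(iw,W((136,121)),si,S((521,165)))); print("near +y",tri(iw,W((254,122)),si,S((483,121))))
for z in (.256,.261):
    a,b,l,r=[onz(iw,W(p),z) for p in [(136,121),(254,122),(137,420),(238,420)]]
    yl=np.arctan2(*(l-a)[1::-1]); yr=np.arctan2(*(r-b)[1::-1]); y=(yl+yr)/2
    print(z,np.linalg.norm(b-a),np.linalg.norm(r-l),"centre",(a+b)/2+.106*np.array([np.cos(y),np.sin(y),0]),yl,yr)
t=camera("top").astype(int)
m=((t[...,0]-t[...,2]<=2)&(t.max(2)>75)&(t.max(2)<150)&(t.max(2)-t.min(2)<14)).astype(np.uint8); m=cv2.morphologyEx(m,cv2.MORPH_OPEN,np.ones((3,3)))
for c,r in rects(t,m,300):
    if 420<r[0][0]<520 and 120<r[0][1]<290: b=cv2.boxPoints(r); P=np.array([onz(it,q,.256) for q in b]); print("top",P.round(4).tolist(),P.mean(0))
# strip colour: compare front end of top box and others in the side view, before and now
s0=cv2.imread("pics/side0.png"); s=camera("side")[:,:,::-1]
np.set_printoptions(linewidth=200)
g=cv2.cvtColor(np.ascontiguousarray(s),cv2.COLOR_BGR2GRAY); print(g[222:262:1,353]); g0=cv2.cvtColor(s0,cv2.COLOR_BGR2GRAY); print("box C at start (col 288):",g0[155:190,288]); print("base (col 352):",g0[270:318,352])
for Z in (.256,.242,.189): print(Z,[proj(si,(x,y,Z)).round(0).tolist() for x,y in [(.418,-.391),(.42,-.330)]])
E
```

```text
near -y (array([ 0.42128357, -0.38942416,  0.24919092]), np.float64(0.005147691163603591))
near +y (array([ 0.42217534, -0.32578437,  0.24976678]), np.float64(0.0033893708365805575))
0.256 0.06184303109376775 0.06362191017113043 centre [ 0.52672606 -0.36099219  0.256     ] -0.04596010902011053 -0.035615323126699766
0.261 0.06072527270611267 0.06247200010891827 centre [ 0.52729493 -0.36135351  0.261     ] -0.045960109020110225 -0.03561532312669978
top [[0.6306, -0.3309, 0.256], [0.6321, -0.3935, 0.256], [0.4198, -0.3894, 0.256], [0.4186, -0.3282, 0.256]] [ 0.52525634 -0.3605092   0.256     ]
[149 152 149 139 119  98  81  75 101 131 146 139 121 105  98  96  92  96  93  96  97  94  94  95  96  88  91  87  81  78  79  87  94  97  95  98  95  96  95  95]
box C at start (col 288): [110 138 172 194 195 180 156 131 115 123 131 138 134 116 104 114 117  99  78  80  94 100  93  87  88  86  88  86  88  89  93  97 106 113 132]
base (col 352): [199 200 201 199 196 181 151 114  90 113 134 143 146 147 149 152 148 149 144 133 113  88  80  73  81  96 110 106  97  90  87  90  84  85  86  89  86  89  91  97 103 105 113 123 138 154 166 178]
0.256 [[361.0, 236.0], [347.0, 219.0]]
0.242 [[361.0, 241.0], [347.0, 224.0]]
0.189 [[360.0, 259.0], [346.0, 242.0]]
```

The top lid's corners triangulate to about 0.25 m, against 0.256 m when home. Its outline measures 212 x 62 mm at that height, so it isn't raised. The gripper is clear of everything, so I'm handing in.

```bash
python3 - <<'E'
from h import *
t=camera("top"); a=cv2.imread("pics/top0.png")[:,:,::-1]
for n,(x0,y0,x1,y1) in dict(tape=(268,248,302,282),scissors=(362,72,390,135),glue=(288,75,312,112)).items(): print(n,"mean diff",np.abs(t[y0:y1,x0:x1].astype(int)-a[y0:y1,x0:x1]).mean().round(1))
for rr,r in ribs(np.ascontiguousarray(t)):
    if 215<r[0][1]<300 and 200<r[0][0]<420 and max(r[1])<60: print("stamp-like left out?",r)
print(robot.hand_in())
E
```

```text
tape mean diff 6.1
scissors mean diff 7.0
glue mean diff 5.6
the job is handed in; nothing more can be done
None
```

I put both stamps in the open grey box, closed it with the loose lid, and stacked all three lidded boxes on the tray box. I handed in at about 70 s of the 208 s allowed. The pink look-alike box was left alone.

**Stamps:** I found two, and no third was lying out. The wrist camera showed both flat in the box before I closed it. The first grasp missed because I lifted before the fingers had shut; I simply repeated it. I suspected one stamp had been knocked aside, but it measured at its original place.

**Closing the box:** the lid went down to its home height within about 1 mm and met about 30 N of contact there.

**Stacking:** each box came down to within about 1 mm of its seated height; resting on top of the lid below would have read 6 mm higher. The last side picture shows four boxes standing straight with even gaps.

**Checks that were not clean:**
- **Top lid height:** its near corners triangulated at about 0.25 m instead of 0.256 m, with the two views 3–5 mm apart, so this shows only that the lid isn't raised. The side view also shows a thin bright strip under its near end, probably light on the box's rim.
- **Tool tilt:** the gripper drifted to nearly 8° of tilt partway through, and I corrected it with extra moves before picking up the second stamp. The last box went down about 2° off level in the grip and was pressed level.
- **Tape, scissors and glue:** their image patches changed only slightly from the start (mean differences of 6 to 7 grey levels). I took that as lighting and shadow, without a separate position check.

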